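# Make up two microscope kit trays

### The job

Two bookings are due on the microscope: make up their kit trays from the parts standing on the optical table. The tray with three bays is the camera kit and gets the longest of the three objectives, the filter cube and the camera adapter; the tray with two bays is the viewing kit and gets the shortest objective and the eyepiece. Set each part down (no dropping or tipping) in a bay of its own, flat on the bay's floor and the same way up as it stands now, and leave the middle objective, the pillar post and the oil bottle standing where they are.

Things in the scene. Friction and masses are not known exactly. Their poses are not given: they have to be found in the camera images.
- tray_three: shallow grey plastic tray with three bays in a row, fixed to the table left or right of the stock: 208 mm long (x), 78 mm wide (y), walls 15 mm high and 4 mm thick, floor 4 mm thick with dark liners. Each bay is 64 (x) by 70 mm (y) inside, bay centres at x = -68, 0 and +68 mm, y = 0. Origin: centre of its underside, on the table; z up.
- tray_two: shallow grey plastic tray with two bays in a row, fixed to the table left or right of the stock: 140 mm long (x), 78 mm wide (y), walls 15 mm high and 4 mm thick, floor 4 mm thick with dark liners. Each bay is 64 (x) by 70 mm (y) inside, bay centres at x = -34 and +34 mm, y = 0. Origin: centre of its underside, on the table; z up.
- objective_long: the longest of the three metal microscope objectives, long pointed nose with a small front lens 12 mm across: 68 mm tall, standing on its mounting thread (27 mm across, 5 mm high) with the lens up; plain cylinder 36 mm across from 5 to 46 mm, tapering above. 0.34 kg. Origin: centre of its underside. z up; its turn does not matter.
- objective_middle: the middle-sized microscope objective, 54 mm tall, 33 mm across from 5 to 38 mm, tapering above to a lens face 17 mm across. Belongs to no kit. Origin: centre of its underside. z up; its turn does not matter.
- objective_short: the shortest microscope objective, broad flat front lens 30 mm across: 40 mm tall, standing on its thread (27 mm across, 5 mm high); cylinder 37 mm across from 5 to 32 mm. 0.17 kg. Origin: centre of its underside. z up; its turn does not matter.
- filter_cube: fluorescence filter cube, a black block with a bright ring round a window on top and on one side: 44 mm (x) by 36 mm (y) by 42 mm tall; its two plain black side faces, 36 mm apart along y, are the ones to grip; the side window ring faces its -x, an aluminium dovetail strip its +x. 0.12 kg. Origin: centre of its underside; z up. It fits a bay with its x along the tray's x.
- camera_adapter: camera adapter, a short open tube with a flange at the foot: bright flange 46 mm across and 9 mm high, black tube 38 mm across from there to the top at 40 mm, bore 30 mm. 0.14 kg. Origin: centre of its underside (on the axis). z up; its turn does not matter.
- eyepiece: microscope eyepiece, standing on its bright barrel (30 mm across, 24 mm high) with the black body (44 mm across, from 24 to 50 mm) and the hollow rubber eyecup (43 mm across at its foot, 41 mm at the rim, up to 58 mm) above it, lens up. 0.14 kg. Origin: centre of its underside. z up; its turn does not matter.
- pillar_post: steel pillar post, 25 mm across and 56 mm tall on a foot 36 mm across, small tapped hole on top. Belongs to no kit. Origin: centre of its underside. z up; its turn does not matter.
- oil_bottle: small amber glass bottle of immersion oil with a black cap, 34 mm across, 64 mm tall. Belongs to no kit. Origin: centre of its underside. z up; its turn does not matter. The eight stock things stand loose on a thin blue mat, in rows about 120 mm apart, in any order. Other equipment on the table is fixed, over 0.75 m ahead or 0.45 m to the side, below 90 mm except far out.
There are look-alikes about, which are no part of the job. What is shaped like the camera_adapter but turquoise is not meant.

How it is judged:
By the outcome, as a careful person would: the job done as asked, in the order asked, and still so for the second after the job is handed in, with the robot touching nothing.
It also fails if it takes over 122 s, if anything falls off the work surface, if the arm or the gripper's body presses on something with over 40 N, if the wrist force passes 120 N, or if a joint passes its speed limit or range.

### The arm

A 6-joint arm with a two-finger parallel gripper is mounted at the origin on the work surface. World frame = base frame: x ahead of the robot, y to its left, z up, the work surface at z = 0. Lengths are in mm, angles in rad, forces in N, time in s.
With the tool pointing down it reaches from about 200 to 875 mm from the base axis. Payload 3.4 kg.
Tool frame: the origin (TCP) lies midway between the tips of the shut fingers; the grasp point (between the pads) lies 19 mm behind it; x points along the fingers, z is the direction in which the jaws open and shut, and the axes are right-handed (so a half turn about x gives the same grasp; the last joint's range is limited). The gripper opens to 94 mm and grips with 3 to 60 N. Pads are 16 mm wide; open, the fingers measure 119 mm over their backs; the gripper's body (75 mm by 177 mm) begins 78 mm behind the grasp point.
Start: joints at [-1.412, 0.276, 1.505, -0, 1.361, -0.121], TCP at [158.792, -552.676, 205.493] pointing down, gripper open.
Joint ranges: [-2.89, 2.89], [-0.75, 2.08], [0.22, 2.7], [-1.18, 4.32], [0.11, 2.71], [-2.7, 2.7]. Speed limits (rad/s): [2.57, 2.57, 3.14, 3.14, 3.14, 3.14].

### API

Orientations are given as a 3x3 rotation matrix whose columns are the frame's x, y, z axes.
In Python, from cell import observe, grab_frame, get_calibration, r gives the robot as it stands.
- The arm moves only by the shell command python3 -m inch 'ROWS' [FORCE]. ROWS is JSON, a list of rows, each an object of numbers: "ax", "ay", "az": the turn, a rotation vector about the tool's x, y, z in degrees; "x", "y", "z": the shift along the tool's x, y, z in cm; "claw": the opening, from 0 (shut) to 1 (fully open). In form: [{"ax": .., "ay": .., "az": .., "x": .., "y": .., "z": .., "claw": ..}, ...]. A call has 1 to 10 rows; each row is the pose to reach, as a shift and turn from the pose commanded when the call began, along the tool's axes at that moment; what a row does not reach only later rows make up. A row lasts 1/12 s, in which the tool goes at most 41.7 mm and 7.16 degrees, less where a joint would pass 70% of its speed; a pose out of reach is approached as far as the arm can. A call with a gripper value outside its range is refused whole. The fingers move at their own pace and stop on an object; FORCE is the grip in N (left out, the last holds). Time passes only in rows, so rows that repeat a pose let the fingers close. It gives the time, the measured TCP pose, the force and the opening at its end, in the units of the state.
- observe(): the state, without advancing time (a new reading comes with each control period).
- grab_frame(name): name is "side" or "top" or "wrist"; returns the picture (480x640x3 uint8, red, green, blue); there is no depth.
- get_calibration(name): a dict with "fx", "fy", "cx", "cy" (pixels), "world_from_camera" (4x4, takes a point from camera to world coordinates); the wrist camera has in their place "T_tool_cam" (4x4, takes a point from camera to tool coordinates, whose origin is the TCP and whose axes are the tool frame's). Camera axes: x right, y up, looking along -z (the intrinsics and any distortion apply to the point x, -y, -z); pixel columns grow to the right and rows downward; lengths in mm; the calibration is good to about 2 mm. The wrist camera is an equidistant fisheye: a pixel r from the principal point sees the ray r / f radians off the axis. A picture is of the moment at which its call begins: read the wrist's pose just before it. get_calibration takes no time and is no camera call.
- r.sign_off(): hands the job in, once; it reports no verdict.
The state is a dict: "t": time; "joint_positions": joint angles; "joint_vel": joint speeds; "joint_torque": joint torques, N m; "eef_pos": TCP position; "orientation": TCP orientation; "force": force on the tool from outside, world axes, zero at the start; "ft_torque": the same for the moment, N m; "opening": opening from 0.0 (shut) to 1.0 (fully open).
Only numpy, scipy, OpenCV 4.12 (cv2) and the standard library are available. Lean on these libraries where they do the work, as an engineer would, in place of code of your own. Each camera call takes 0.05 s, during which the arm holds its last target.

## Working session

There is one attempt and no reset: what is moved stays moved. The work goes in short steps, Python scripts to look and compute and a shell command to move; the robot and the scene stay as the last step left them, time stands still between calls to the robot, and variables do not carry over. Pictures are saved under pics/ and viewed, and the job is handed in when it is done.

```bash
ls; mkdir -p pics; python3 - <<'E'
from cell import observe, grab_frame, get_calibration, r
import cv2,numpy as np
np.set_printoptions(precision=3,suppress=True)
s=observe();print(s)
for n in ["side","top","wrist"]:
    print(n,get_calibration(n)); cv2.imwrite(f"pics/{n}0.png",grab_frame(n)[:,:,::-1])
E
```

```text
pics
{'t': 0.0, 'joint_positions': array([-1.412,  0.277,  1.506, -0.   ,  1.361, -0.121]), 'joint_vel': array([ 0.   ,  0.001, -0.   ,  0.001,  0.   , -0.003]), 'joint_torque': array([ -0.002, -40.459, -23.723,   0.07 ,   0.035,  -0.   ]), 'eef_pos': array([ 158.692, -552.076,  204.607]), 'orientation': array([[-0.   ,  0.961,  0.276],
       [ 0.002,  0.276, -0.961],
       [-1.   ,  0.   , -0.002]]), 'force': array([-0.285, -0.06 ,  0.777]), 'ft_torque': array([ 0.003, -0.084, -0.007]), 'opening': 1.0006333068092583}
side {'fx': 441.3141069079712, 'fy': 441.3141069079712, 'cx': 315.58946693076587, 'cy': 240.99564470828668, 'world_from_camera': array([[   0.999,    0.009,   -0.033,  466.282],
       [  -0.033,    0.581,   -0.813, -685.2  ],
       [   0.012,    0.814,    0.581,  541.563],
       [   0.   ,    0.   ,    0.   ,    1.   ]])}
top {'fx': 496.26402825625524, 'fy': 496.26402825625524, 'cx': 327.4888144655699, 'cy': 244.89837840362426, 'world_from_camera': array([[ -0.046,   0.977,  -0.208, 309.694],
       [ -0.999,  -0.046,   0.007,   0.062],
       [ -0.002,   0.208,   0.978, 955.59 ],
       [  0.   ,   0.   ,   0.   ,   1.   ]])}
wrist {'fx': 371.64829954431775, 'fy': 371.64829954431775, 'cx': 312.46472894368577, 'cy': 245.9962212876725, 'T_tool_cam': array([[  -0.   ,    0.239,   -0.971, -178.893],
       [   0.001,    0.971,    0.239,   67.732],
       [   1.   ,   -0.001,   -0.001,    0.59 ],
       [   0.   ,    0.   ,    0.   ,    1.   ]])}
```

View pics/top0.png

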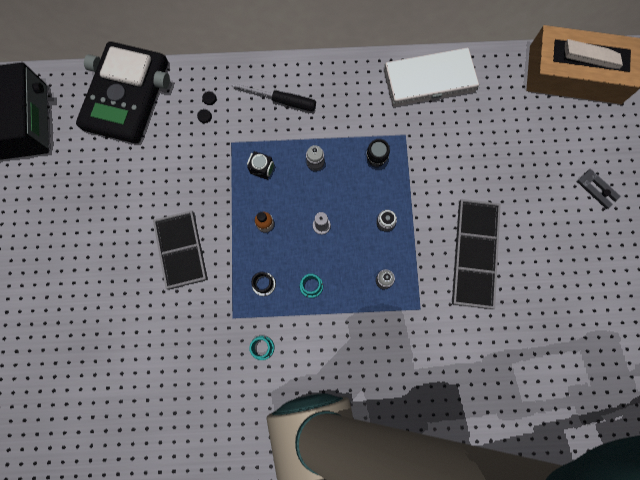

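View pics/side0.png

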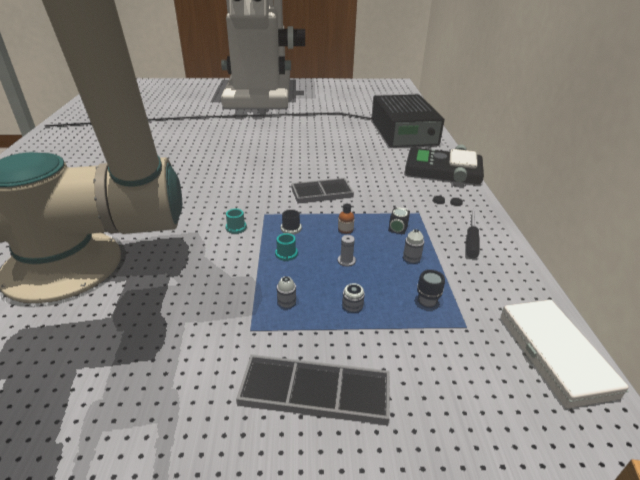

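View pics/wrist0.png

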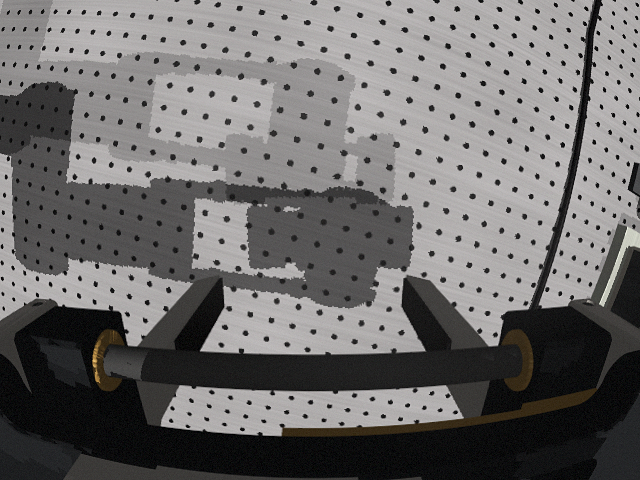

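```bash
cat > h.py <<'E'
from cell import observe, grab_frame, get_calibration, r
import cv2,numpy as np
np.set_printoptions(precision=2,suppress=True)
def ray(n,u,v):
    c=get_calibration(n); T=c["world_from_camera"]
    d=np.array([(u-c["cx"])/c["fx"],-(v-c["cy"])/c["fy"],-1.])
    return T[:3,3],T[:3,:3]@d
def plane(n,u,v,z):
    o,d=ray(n,u,v); return o+d*(z-o[2])/d[2]
def proj(n,p):
    c=get_calibration(n); T=c["world_from_camera"]
    q=T[:3,:3].T@(np.array(p)-T[:3,3]); return c["cx"]-c["fx"]*q[0]/q[2], c["cy"]+c["fy"]*q[1]/q[2]
def wray(u,v,s):
    c=get_calibration("wrist");x=u-c["cx"];y=v-c["cy"];rr=np.hypot(x,y)+1e-9;t=rr/c["fx"]
    d=np.array([np.sin(t)*x/rr,-np.sin(t)*y/rr,-np.cos(t)])
    T=c["T_tool_cam"];R=s["orientation"]
    return s["eef_pos"]+R@T[:3,3], R@(T[:3,:3]@d)
def wplane(u,v,s,z):
    o,d=wray(u,v,s);return o+d*(z-o[2])/d[2]
def wproj(p,s):
    c=get_calibration("wrist");T=c["T_tool_cam"]
    q=T[:3,:3].T@(s["orientation"].T@(np.array(p)-s["eef_pos"])-T[:3,3])
    q=np.array([q[0],-q[1],-q[2]]);a=np.hypot(q[0],q[1]);t=np.arctan2(a,q[2])
    return c["cx"]+c["fx"]*t*q[0]/a, c["cy"]+c["fx"]*t*q[1]/a
E
python3 - <<'E'
import cv2
a=cv2.imread('pics/top0.png')[130:310,225:420];b=cv2.imread('pics/side0.png')[170:430,215:475]
cv2.imwrite('pics/topc.png',cv2.resize(a,None,fx=3.3,fy=3.3,interpolation=cv2.INTER_CUBIC));cv2.imwrite('pics/sidec.png',cv2.resize(b,None,fx=2.3,fy=2.3,interpolation=cv2.INTER_CUBIC))
E
```

```text
(no output)
```

View pics/topc.png

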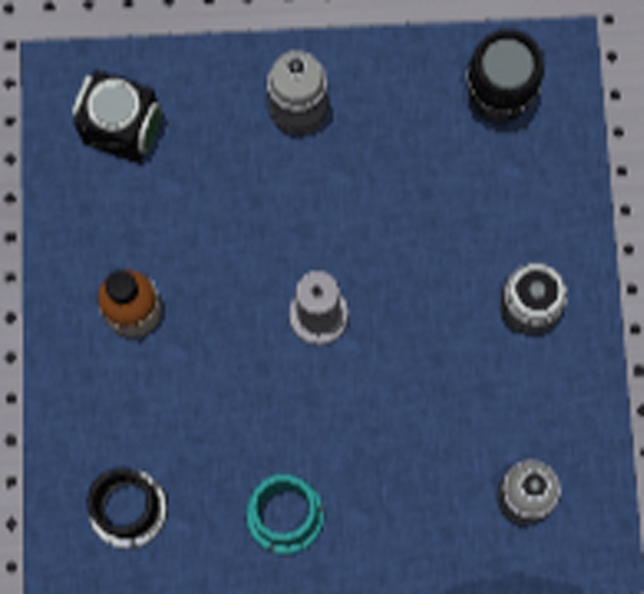

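View pics/sidec.png

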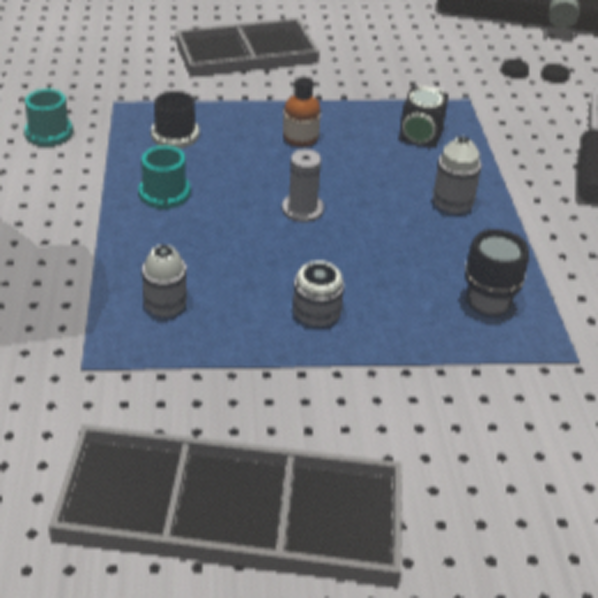

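```bash
python3 - <<'E'
from h import *
P=dict(A=((314.7,150),(415.4,233)),B=((387.1,277.3),(285.9,278.3)),short=((387.7,217.9),(354.6,288.3)),eyep=((378.3,149.1),(432.8,278.3)),pillar=((321,218.2),(348,238.3)),cube=((259.2,161.5),(401.5,212.2)),adapt=((262.6,282.7),(291,213.9)))
for k,(a,b) in P.items():
    o1,d1=ray("top",*a);o2,d2=ray("side",*b)
    M=np.c_[d1,-d2];t=np.linalg.lstsq(M,o2-o1,rcond=None)[0]
    p,q=o1+d1*t[0],o2+d2*t[1];print(k,(p+q)/2,np.linalg.norm(p-q))
im=cv2.imread('pics/top0.png')
for k,(u,v,w,h) in dict(t3=(440,190,70,125),t2=(145,200,70,95)).items():
    c=im[v:v+h,u:u+w]; cv2.imwrite(f'pics/{k}.png',cv2.resize(c,None,fx=4.5,fy=4.5,interpolation=cv2.INTER_CUBIC))
    g=cv2.cvtColor(c,cv2.COLOR_BGR2GRAY);m=(g<75).astype(np.uint8)
    n,l,st,ce=cv2.connectedComponentsWithStats(m)
    for i in range(1,n):
        if st[i,4]>300:
            pts=np.argwhere(l==i)[:,::-1].astype(np.float32)
            rc=cv2.minAreaRect(pts); 
            P=np.array([plane("top",x+u,y+v,4)[:2] for x,y in cv2.boxPoints(rc)])
            print(k,st[i],ce[i]+[u,v],plane("top",*(ce[i]+[u,v]),4), P.round(0).tolist(), np.linalg.norm(np.diff(P,axis=0),axis=1))
E
```

```text
A [687.3    9.4   61.61] 0.12106076748215824
B [ 438.21 -112.53   54.32] 4.481533411093036
short [ 554.6  -123.86   39.67] 4.942999330963316
eyep [ 689.84 -114.12   51.55] 4.023035792329416
pillar [555.13   3.31  54.31] 3.2394909450675002
cube [681.16 119.26  39.45] 6.105515400244778
adapt [442.36 117.66  38.41] 6.992277195828119
t3 [  21   12   37   35 1112] [479.23 218.64] [ 551.5  -309.77    4.  ] [[527.0, -268.0], [589.0, -281.0], [577.0, -353.0], [515.0, -339.0]] [64.03 73.07 63.95]
t3 [  19   45   38   36 1150] [477.21 252.46] [ 483.66 -298.33    4.  ] [[458.0, -256.0], [521.0, -269.0], [509.0, -341.0], [447.0, -327.0]] [63.86 72.62 63.79]
t3 [  16   79   39   37 1194] [475.08 287.23] [ 415.94 -286.81    4.  ] [[391.0, -245.0], [453.0, -258.0], [442.0, -329.0], [380.0, -315.0]] [63.74 72.41 63.68]
t2 [  10   13   41   41 1132] [175.18 232.33] [551.7  291.99   4.  ] [[575.0, 336.0], [591.0, 264.0], [526.0, 248.0], [511.0, 319.0]] [73.18 66.48 72.21]
t2 [  17   46   41   40 1163] [181.75 265.61] [484.44 278.03   4.  ] [[508.0, 322.0], [523.0, 250.0], [461.0, 235.0], [447.0, 306.0]] [73.08 63.19 72.14]
```

View pics/t3.png

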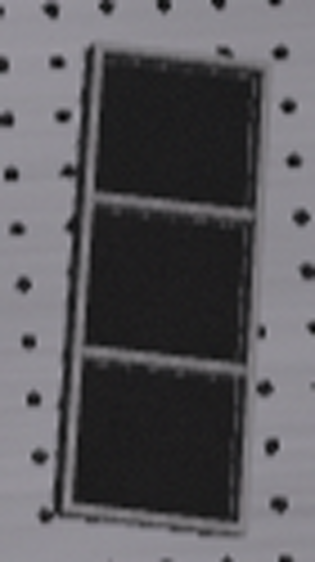

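View pics/t2.png

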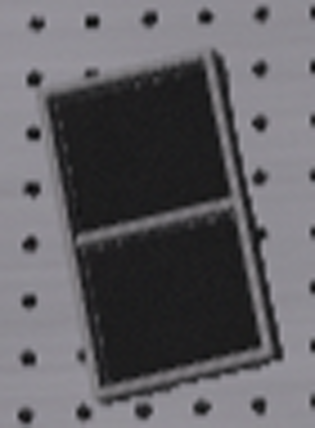

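Candidates: objectives at top-image (315,157), height estimate 62; (386,279), 54; and (387,219), 40. These are long, middle and short. The black adapter with bright flange is at (263,284), and its turquoise look-alikes are at (311,286) and (262,348). The pillar is at (321,222), the bottle at (264,221), the cube at (261,163) and the eyepiece at (377,152). I'll move over the mat for a closer look.

```bash
python3 -m inch '[{"ax":16,"x":-2,"y":49.9,"z":-43.1,"claw":1},{"ax":16,"x":-2,"y":49.9,"z":-43.1,"claw":1},{"ax":16,"x":-2,"y":49.9,"z":-43.1,"claw":1},{"ax":16,"x":-2,"y":49.9,"z":-43.1,"claw":1},{"ax":16,"x":-2,"y":49.9,"z":-43.1,"claw":1},{"ax":16,"x":-2,"y":49.9,"z":-43.1,"claw":1},{"ax":16,"x":-2,"y":49.9,"z":-43.1,"claw":1},{"ax":16,"x":-2,"y":49.9,"z":-43.1,"claw":1},{"ax":16,"x":-2,"y":49.9,"z":-43.1,"claw":1},{"ax":16,"x":-2,"y":49.9,"z":-43.1,"claw":1}]'; python3 -c "
from h import *
s=observe();print(s)"
```

```text
{'t': 0.15, 'joint_positions': array([-1.41,  0.28,  1.51,  0.  ,  1.36, -0.12]), 'joint_vel': array([-0.  , -0.  , -0.01,  0.  , -0.  , -0.  ]), 'joint_torque': array([  0.  , -40.49, -23.74,   0.07,   0.03,  -0.  ]), 'eef_pos': array([ 158.72, -552.27,  204.83]), 'orientation': array([[-0.  ,  0.96,  0.28],
       [ 0.  ,  0.28, -0.96],
       [-1.  ,  0.  , -0.  ]]), 'force': array([-0.6 ,  0.59, -0.55]), 'ft_torque': array([-0.01, -0.  ,  0.  ]), 'opening': 1.0022857180001812}invalid input at $[0]: expected keys ax, ay, az, x, y, z, claw
```

```bash
python3 -m inch '[{"ax":16,"ay":0,"az":0,"x":-2,"y":49.9,"z":-43.1,"claw":1},{"ax":16,"ay":0,"az":0,"x":-2,"y":49.9,"z":-43.1,"claw":1},{"ax":16,"ay":0,"az":0,"x":-2,"y":49.9,"z":-43.1,"claw":1},{"ax":16,"ay":0,"az":0,"x":-2,"y":49.9,"z":-43.1,"claw":1},{"ax":16,"ay":0,"az":0,"x":-2,"y":49.9,"z":-43.1,"claw":1},{"ax":16,"ay":0,"az":0,"x":-2,"y":49.9,"z":-43.1,"claw":1},{"ax":16,"ay":0,"az":0,"x":-2,"y":49.9,"z":-43.1,"claw":1},{"ax":16,"ay":0,"az":0,"x":-2,"y":49.9,"z":-43.1,"claw":1},{"ax":16,"ay":0,"az":0,"x":-2,"y":49.9,"z":-43.1,"claw":1},{"ax":16,"ay":0,"az":0,"x":-2,"y":49.9,"z":-43.1,"claw":1}]'; python3 -c "
from h import *
s=observe();print(s)"
```

```text
t: 0.98
eef_pos: [387.0, -202.0, 218.2]
orientation: [[0.0, 1.0, 0.0], [-0.0, 0.0, -1.0], [-1.0, 0.0, 0.0]]
force: [0.8, 0.2, -0.3]
opening: 1.004
{'t': 0.9833, 'joint_positions': array([-0.64,  0.06,  1.75, -0.  ,  1.33,  0.93]), 'joint_vel': array([ 1.16,  0.04, -0.08,  0.  ,  0.03,  1.14]), 'joint_torque': array([ -5.74, -29.16, -22.44,   0.04,   0.27,  -0.97]), 'eef_pos': array([ 387.02, -202.  ,  218.16]), 'orientation': array([[ 0.,  1.,  0.],
       [-0.,  0., -1.],
       [-1.,  0.,  0.]]), 'force': array([ 0.78,  0.15, -0.27]), 'ft_torque': array([ 0.01, -0.05, -0.02]), 'opening': 1.0041036876203027}
```

```bash
python3 -m inch '[{"ax":0,"ay":0,"az":0,"x":0,"y":9,"z":-19,"claw":1},{"ax":0,"ay":0,"az":0,"x":0,"y":9,"z":-19,"claw":1},{"ax":0,"ay":0,"az":0,"x":0,"y":9,"z":-19,"claw":1},{"ax":0,"ay":0,"az":0,"x":0,"y":9,"z":-19,"claw":1},{"ax":0,"ay":0,"az":0,"x":0,"y":9,"z":-19,"claw":1},{"ax":0,"ay":0,"az":0,"x":0,"y":9,"z":-19,"claw":1},{"ax":0,"ay":0,"az":0,"x":0,"y":9,"z":-19,"claw":1},{"ax":0,"ay":0,"az":0,"x":0,"y":9,"z":-19,"claw":1}]'; python3 -c "
from h import *
s=observe();print(s['eef_pos'],s['orientation'])
im=grab_frame('wrist')[:,:,::-1];cv2.imwrite('pics/w1.png',im)"
```

```text
t: 1.65
eef_pos: [475.9, -14.2, 217.7]
orientation: [[-0.001, 1.0, 0.002], [-0.001, 0.002, -1.0], [-1.0, -0.001, 0.001]]
force: [-0.1, -0.1, -0.2]
opening: 1.003
[475.89 -14.23 217.72] [[-0.  1.  0.]
 [-0.  0. -1.]
 [-1. -0.  0.]]
```

View pics/w1.png

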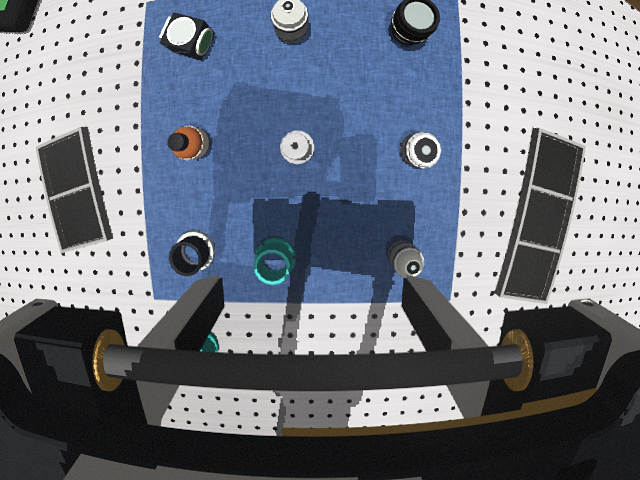

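```bash
python3 - <<'E'
import cv2
im=cv2.imread('pics/w1.png')
def c(n,u,v,w,h,f): cv2.imwrite(f'pics/{n}.png',cv2.resize(im[v:v+h,u:u+w],None,fx=f,fy=f,interpolation=cv2.INTER_CUBIC))
c('w1a',150,0,300,70,2.6); c('w1b',380,120,70,60,8); c('w1c',160,225,60,60,8)
E
python3 - <<'E'
from h import *
s=dict(eef_pos=np.array([475.9,-14.2,217.7]),orientation=np.array([[0,1,0],[0,0,-1],[-1,0,0.]]))
for k,p in dict(long=(288,6,68),short=(426,150,40),mid=(412,268,54),eye=(419,17,58),pil=(295,146,56)).items(): print(k,wplane(p[0],p[1],s,p[2]))
for k,p in dict(long=(314.7,150,68),short=(387.7,217.9,40),mid=(387.1,277.3,54),eye=(378.3,149.1,58),pil=(321,218.2,56)).items(): print(k,plane('top',*p))
im=cv2.imread('pics/w1.png');g=cv2.cvtColor(im,cv2.COLOR_BGR2GRAY)
m=(g<75).astype(np.uint8); m[:,120:490]=0; m[310:]=0;m[:120]=0
n,l,st,ce=cv2.connectedComponentsWithStats(m)
for i in range(1,n):
    if st[i,4]>600: print('bay',st[i],ce[i],wplane(*ce[i],s,4))
E
```

```text
long [684.73   6.8   68.  ]
short [ 552.85 -126.4    40.  ]
mid [ 437.11 -113.77   54.  ]
eye [ 683.42 -115.85   58.  ]
pil [553.29   0.57  56.  ]
long [684.67   9.33  68.  ]
short [ 551.96 -123.89   40.  ]
mid [ 436.02 -112.87   54.  ]
eye [ 684.96 -113.15   58.  ]
pil [552.99   3.21  56.  ]
bay [ 81 127  32 113 707] [ 95.91 183.14] [523.85 241.85   4.  ]
bay [ 490  128   49  168 1016] [518.17 210.79] [ 490.38 -259.73    4.  ]
bay [  38  132   51   65 2102] [ 63.14 164.89] [549.93 292.09   4.  ]
bay [ 532  133   51   64 2145] [556.85 165.21] [ 549.27 -314.72    4.  ]
bay [  50  187   53   62 2099] [ 75.56 218.32] [482.3  278.38   4.  ]
bay [ 520  190   53   60 2094] [545.56 219.31] [ 481.27 -303.24    4.  ]
bay [ 504  245   56   55 2035] [531.33 272.28] [ 413.16 -291.57    4.  ]
```

View pics/w1a.png

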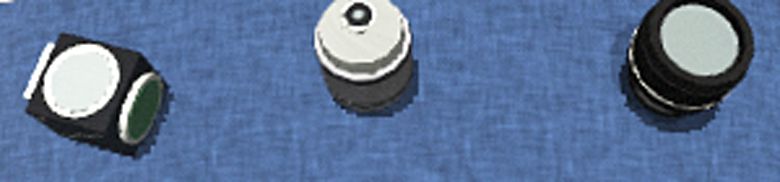

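View pics/w1c.png

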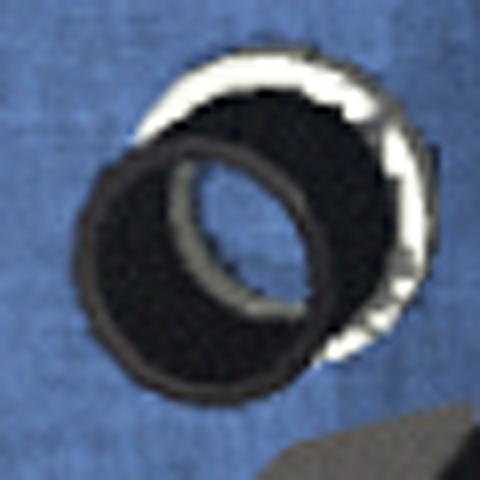

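```bash
python3 -c "
from h import *
s=observe();print(s['eef_pos'],s['t'])"; python3 -m inch '[{"ax":0,"ay":0,"az":0,"x":10,"y":20.8,"z":-2.1,"claw":1},{"ax":0,"ay":0,"az":0,"x":10,"y":20.8,"z":-2.1,"claw":1},{"ax":0,"ay":0,"az":0,"x":10,"y":20.8,"z":-2.1,"claw":1},{"ax":0,"ay":0,"az":0,"x":10,"y":20.8,"z":-2.1,"claw":1},{"ax":0,"ay":0,"az":0,"x":10,"y":20.8,"z":-2.1,"claw":1},{"ax":0,"ay":0,"az":0,"x":10,"y":20.8,"z":-2.1,"claw":1},{"ax":0,"ay":0,"az":0,"x":10,"y":20.8,"z":-2.1,"claw":1},{"ax":0,"ay":0,"az":0,"x":10,"y":20.8,"z":-2.1,"claw":1},{"ax":0,"ay":0,"az":0,"x":10,"y":20.8,"z":-2.1,"claw":1}]'; python3 -c "
from h import *
s=observe();print(s['eef_pos'])
im=grab_frame('wrist')[:,:,::-1];cv2.imwrite('pics/w2.png',im)"
```

```text
[475.77 -14.91 217.83] 1.7
t: 2.45
eef_pos: [683.2, 5.3, 118.4]
orientation: [[-0.001, 1.0, -0.002], [-0.0, -0.002, -1.0], [-1.0, -0.001, 0.0]]
force: [-0.1, 0.2, 0.1]
opening: 0.998
[683.19   5.3  118.38]
```

View pics/w2.png

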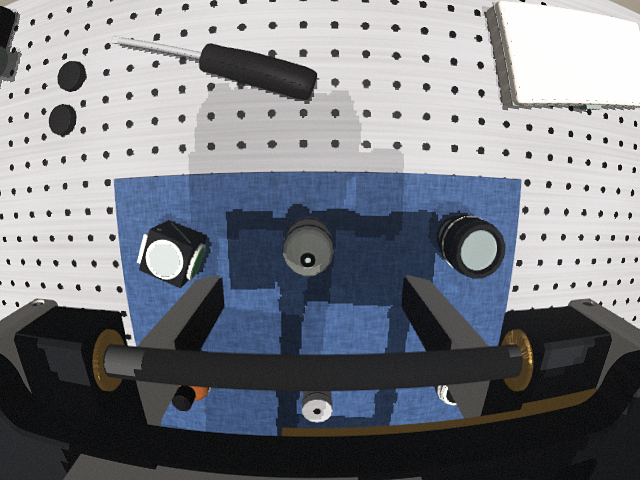

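```bash
python3 - <<'E'
from h import *
s=observe();print(s['eef_pos'],s['t'])
print('lens',wplane(308,260,s,68),wproj([684.7,7,68],s))
im=cv2.imread('pics/w2.png')
cv2.imwrite('pics/w2a.png',cv2.resize(im[205:300,120:340],None,fx=3.6,fy=3.6,interpolation=cv2.INTER_CUBIC))
g=cv2.cvtColor(im,cv2.COLOR_BGR2GRAY)
E
```

```text
[683.27   5.62 119.1 ] 2.5
lens [685.28   7.41  68.  ] (np.float64(308.6425402543609), np.float64(260.8634801585191))
```

View pics/w2a.png

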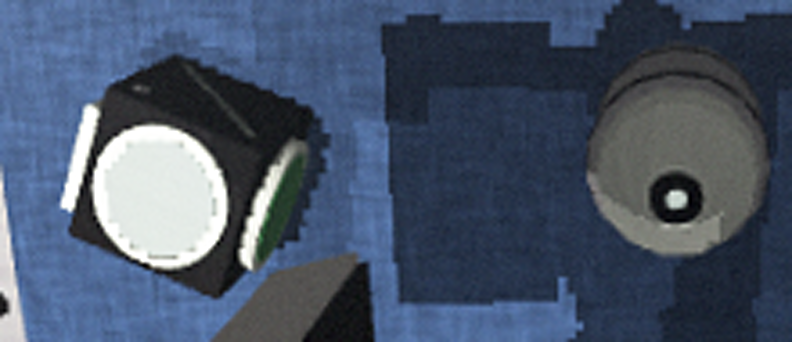

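```bash
python3 - <<'E'
from h import *
s=observe()
P=np.array([wplane(*p,s,42)[:2] for p in [(150,229.4),(140,270.3),(180.6,287.5),(193.6,246.7)]]);print(P,P.mean(0))
e=np.roll(P,-1,0)-P;print(np.linalg.norm(e,axis=1),np.degrees(np.arctan2(e[:,1],e[:,0])))
print('win',wplane(164,259.5,s,42))
E
python3 -m inch '[{"ax":0,"ay":0,"az":0,"x":4,"y":0.2,"z":-0.2,"claw":1},{"ax":0,"ay":0,"az":0,"x":8,"y":0.2,"z":-0.2,"claw":1},{"ax":0,"ay":0,"az":0,"x":10.4,"y":0.2,"z":-0.2,"claw":1},{"ax":0,"ay":0,"az":0,"x":10.4,"y":0.2,"z":-0.2,"claw":1},{"ax":0,"ay":0,"az":0,"x":10.4,"y":0.2,"z":-0.2,"claw":0.6},{"ax":0,"ay":0,"az":0,"x":10.4,"y":0.2,"z":-0.2,"claw":0.45},{"ax":0,"ay":0,"az":0,"x":10.4,"y":0.2,"z":-0.2,"claw":0.4},{"ax":0,"ay":0,"az":0,"x":10.4,"y":0.2,"z":-0.2,"claw":0.3},{"ax":0,"ay":0,"az":0,"x":10.4,"y":0.2,"z":-0.2,"claw":0.3},{"ax":0,"ay":0,"az":0,"x":10.4,"y":0.2,"z":-0.2,"claw":0.3}]' 30
```

```text
[[701.07 126.31]
 [668.76 138.97]
 [655.5  105.52]
 [687.7   91.85]] [678.26 115.66]
[34.71 35.97 34.98 36.97] [ 158.61 -111.62  -23.01   68.79]
win [677.72 116.9   42.  ]
t: 3.33
eef_pos: [687.1, 9.1, 15.3]
orientation: [[0.002, 1.0, 0.001], [-0.0, 0.001, -1.0], [-1.0, 0.002, 0.0]]
force: [-0.8, 0.2, 0.8]
opening: 0.607
```

```bash
python3 -m inch '[{"ax":0,"ay":0,"az":0,"x":0,"y":0,"z":0,"claw":0.25},{"ax":0,"ay":0,"az":0,"x":0,"y":0,"z":0,"claw":0.25},{"ax":0,"ay":0,"az":0,"x":0,"y":0,"z":0,"claw":0.25},{"ax":0,"ay":0,"az":0,"x":0,"y":0,"z":0,"claw":0.25},{"ax":0,"ay":0,"az":0,"x":0,"y":0,"z":0,"claw":0.25},{"ax":0,"ay":0,"az":0,"x":0,"y":0,"z":0,"claw":0.25}]' 30
```

```text
t: 3.83
eef_pos: [686.4, 8.9, 14.1]
orientation: [[-0.0, 1.0, 0.001], [-0.0, 0.001, -1.0], [-1.0, -0.0, 0.0]]
force: [-0.6, -0.2, 0.6]
opening: 0.364
```

```bash
python3 -m inch '[{"ax":0,"ay":0,"az":0,"x":-1,"y":0,"z":0,"claw":0.25},{"ax":0,"ay":0,"az":0,"x":-3,"y":0,"z":0,"claw":0.25},{"ax":0,"ay":0,"az":0,"x":-6,"y":0,"z":0,"claw":0.25},{"ax":0,"ay":0,"az":0,"x":-9,"y":0,"z":0,"claw":0.25},{"ax":0,"ay":0,"az":0,"x":-11,"y":0,"z":0,"claw":0.25},{"ax":0,"ay":0,"az":0,"x":-11,"y":0,"z":0,"claw":0.25},{"ax":0,"ay":0,"az":0,"x":-11,"y":0,"z":0,"claw":0.25}]' 30; python3 -c "
from h import *
s=observe();print(s['eef_pos'])
im=grab_frame('wrist')[:,:,::-1];cv2.imwrite('pics/w3.png',im)"
```

```text
t: 4.42
eef_pos: [686.8, 9.3, 125.1]
orientation: [[0.002, 1.0, 0.001], [-0.0, 0.001, -1.0], [-1.0, 0.002, 0.0]]
force: [-0.5, 0.6, -1.8]
opening: 0.367
[686.84   9.32 125.05]
```

View pics/w3.png

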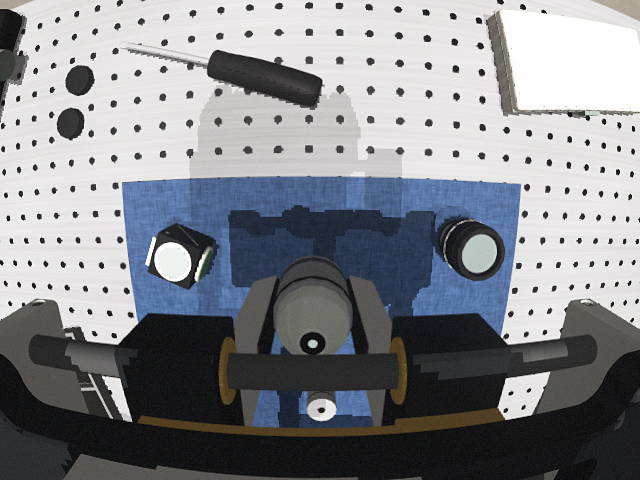

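```bash
python3 -c "
from h import *
s=observe();print(s['eef_pos'],wplane(312,343,s,179.5),wproj([687,9.3,179.5],s))"
python3 -m inch '[{"ax":9.5,"ay":0,"az":0,"x":-0.3,"y":-13.7,"z":31.9,"claw":0.25},{"ax":9.5,"ay":0,"az":0,"x":-0.3,"y":-13.7,"z":31.9,"claw":0.25},{"ax":9.5,"ay":0,"az":0,"x":-0.3,"y":-13.7,"z":31.9,"claw":0.25},{"ax":9.5,"ay":0,"az":0,"x":-0.3,"y":-13.7,"z":31.9,"claw":0.25},{"ax":9.5,"ay":0,"az":0,"x":-0.3,"y":-13.7,"z":31.9,"claw":0.25},{"ax":9.5,"ay":0,"az":0,"x":-0.3,"y":-13.7,"z":31.9,"claw":0.25},{"ax":9.5,"ay":0,"az":0,"x":-0.3,"y":-13.7,"z":31.9,"claw":0.25},{"ax":9.5,"ay":0,"az":0,"x":-0.3,"y":-13.7,"z":31.9,"claw":0.25},{"ax":9.5,"ay":0,"az":0,"x":-0.3,"y":-13.7,"z":31.9,"claw":0.25},{"ax":9.5,"ay":0,"az":0,"x":-0.3,"y":-13.7,"z":31.9,"claw":0.25}]' 30; python3 -m inch '[{"ax":0,"ay":0,"az":0,"x":0,"y":0,"z":0,"claw":0.25},{"ax":0,"ay":0,"az":0,"x":0,"y":0,"z":0,"claw":0.25}]' 30;  python3 -c "
from h import *
s=observe();print(s['eef_pos'])
im=grab_frame('wrist')[:,:,::-1];cv2.imwrite('pics/w4.png',im)"
```

```text
[685.52   9.37 123.2 ] [686.18   8.52 179.5 ] (np.float64(309.91172696897115), np.float64(341.0874940548337))
t: 5.3
eef_pos: [546.7, -312.9, 124.5]
orientation: [[-0.004, 0.986, -0.169], [0.001, -0.169, -0.986], [-1.0, -0.004, -0.0]]
force: [1.4, 0.6, -2.5]
opening: 0.367
t: 5.47
eef_pos: [549.2, -308.2, 125.5]
orientation: [[-0.002, 0.986, -0.164], [0.003, -0.164, -0.986], [-1.0, -0.003, -0.002]]
force: [0.4, 0.9, -2.3]
opening: 0.367
[ 549.23 -308.16  125.54]
```

View pics/w4.png

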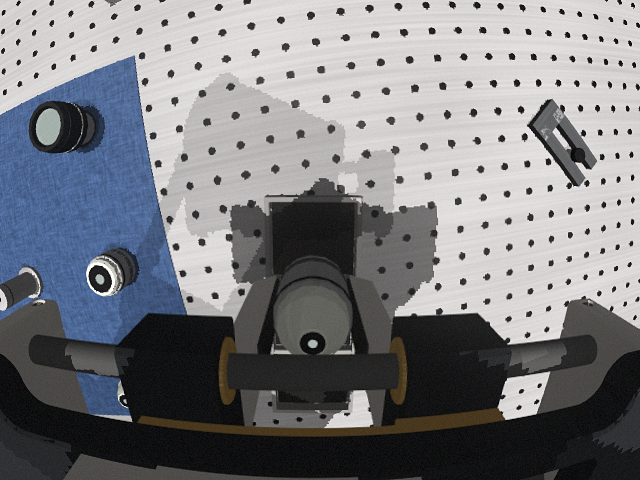

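```bash
python3 -c "
from h import *
s=observe();print(s['eef_pos'],s['t'])
for p in [(265,196.5),(312,196.5),(361,196.5)]: print(wplane(*p,s,15))
b=np.array([549.7,-309.3]);ux=np.array([.986,-.165]);uy=np.array([.165,.986])
for sy in(39,0,-39): print(b+36*ux+sy*uy)"
```

```text
[ 549.63 -307.95  125.98] 5.5167
[ 591.66 -278.11   15.  ]
[ 585.45 -314.55   15.  ]
[ 579.41 -352.6    15.  ]
[ 591.63 -276.79]
[ 585.2  -315.24]
[ 578.76 -353.69]
```

```bash
python3 -m inch '[{"ax":0,"ay":0,"az":0,"x":3.5,"y":0,"z":0.1,"claw":0.25},{"ax":0,"ay":0,"az":0,"x":7,"y":0,"z":0.1,"claw":0.25},{"ax":0,"ay":0,"az":0,"x":9.5,"y":0,"z":0.1,"claw":0.25},{"ax":0,"ay":0,"az":0,"x":10.3,"y":0,"z":0.1,"claw":0.25},{"ax":0,"ay":0,"az":0,"x":10.5,"y":0,"z":0.1,"claw":0.25},{"ax":0,"ay":0,"az":0,"x":10.5,"y":0,"z":0.1,"claw":0.25},{"ax":0,"ay":0,"az":0,"x":10.5,"y":0,"z":0.1,"claw":0.25}]' 30;python3 -m inch '[{"ax":0,"ay":0,"az":0,"x":0.1,"y":0,"z":0,"claw":0.25},{"ax":0,"ay":0,"az":0,"x":0.1,"y":0,"z":0,"claw":0.25}]'; python3 -m inch '[{"ax":0,"ay":0,"az":0,"x":0.1,"y":0,"z":0,"claw":0.25},{"ax":0,"ay":0,"az":0,"x":0.1,"y":0,"z":0,"claw":0.25}]'
```

```text
t: 6.1
eef_pos: [551.1, -311.2, 23.8]
orientation: [[0.003, 0.987, -0.164], [-0.002, -0.164, -0.987], [-1.0, 0.003, 0.001]]
force: [0.2, -0.7, -3.0]
opening: 0.366
t: 6.27
eef_pos: [550.5, -311.5, 22.8]
orientation: [[0.003, 0.986, -0.164], [-0.002, -0.164, -0.986], [-1.0, 0.003, 0.001]]
force: [-0.1, 0.1, -2.4]
opening: 0.363
t: 6.43
eef_pos: [549.6, -311.1, 20.7]
orientation: [[0.001, 0.986, -0.165], [-0.001, -0.165, -0.986], [-1.0, 0.001, 0.001]]
force: [-0.4, 0.7, -3.2]
opening: 0.364
```

```bash
S='n/a'; python3 -m inch '[{"ax":0,"ay":0,"az":0,"x":0.1,"y":0,"z":0,"claw":0.25},{"ax":0,"ay":0,"az":0,"x":0.1,"y":0,"z":0,"claw":0.25}]';python3 -m inch '[{"ax":0,"ay":0,"az":0,"x":0.1,"y":0,"z":0,"claw":0.25},{"ax":0,"ay":0,"az":0,"x":0.1,"y":0,"z":0,"claw":0.25}]'
```

```text
t: 6.6
eef_pos: [549.3, -311.0, 19.1]
orientation: [[-0.0, 0.986, -0.165], [-0.0, -0.165, -0.986], [-1.0, 0.0, 0.0]]
force: [-0.3, -0.4, -2.9]
opening: 0.366
t: 6.77
eef_pos: [549.5, -311.0, 18.1]
orientation: [[0.0, 0.986, -0.165], [-0.0, -0.165, -0.986], [-1.0, 0.0, 0.0]]
force: [-0.3, -0.1, -2.9]
opening: 0.368
```

```bash
python3 -m inch '[{"ax":0,"ay":0,"az":0,"x":0.1,"y":0,"z":0,"claw":0.25},{"ax":0,"ay":0,"az":0,"x":0.1,"y":0,"z":0,"claw":0.25}]';python3 -m inch '[{"ax":0,"ay":0,"az":0,"x":0.1,"y":0,"z":0,"claw":0.25},{"ax":0,"ay":0,"az":0,"x":0.1,"y":0,"z":0,"claw":0.25}]'
```

```text
t: 6.93
eef_pos: [549.5, -311.0, 18.0]
orientation: [[0.0, 0.986, -0.164], [-0.0, -0.164, -0.986], [-1.0, 0.0, 0.0]]
force: [-2.5, 0.5, 3.8]
opening: 0.365
t: 7.1
eef_pos: [549.5, -311.0, 18.0]
orientation: [[0.001, 0.986, -0.164], [-0.001, -0.164, -0.986], [-1.0, 0.001, 0.001]]
force: [-3.1, 2.0, 9.1]
opening: 0.365
```

```bash
python3 -m inch '[{"ax":0,"ay":0,"az":0,"x":-0.15,"y":0,"z":0,"claw":0.25},{"ax":0,"ay":0,"az":0,"x":-0.15,"y":0,"z":0,"claw":0.45},{"ax":0,"ay":0,"az":0,"x":-0.15,"y":0,"z":0,"claw":0.6},{"ax":0,"ay":0,"az":0,"x":-0.15,"y":0,"z":0,"claw":0.7},{"ax":0,"ay":0,"az":0,"x":-0.15,"y":0,"z":0,"claw":0.7},{"ax":0,"ay":0,"az":0,"x":-0.15,"y":0,"z":0,"claw":0.7},{"ax":0,"ay":0,"az":0,"x":-3,"y":0,"z":0,"claw":0.7},{"ax":0,"ay":0,"az":0,"x":-7,"y":0,"z":0,"claw":1},{"ax":0,"ay":0,"az":0,"x":-10,"y":0,"z":0,"claw":1},{"ax":0,"ay":0,"az":0,"x":-10,"y":0,"z":0,"claw":1}]' 30;  python3 -c "
from h import *
s=observe();print(s['eef_pos'])
im=grab_frame('wrist')[:,:,::-1];cv2.imwrite('pics/w5.png',im)"
```

```text
t: 7.93
eef_pos: [553.3, -313.6, 123.0]
orientation: [[0.011, 0.986, -0.164], [-0.008, -0.164, -0.986], [-1.0, 0.012, 0.006]]
force: [0.2, 0.7, 1.2]
opening: 0.877
[ 553.35 -313.55  123.04]
```

View pics/w5.png

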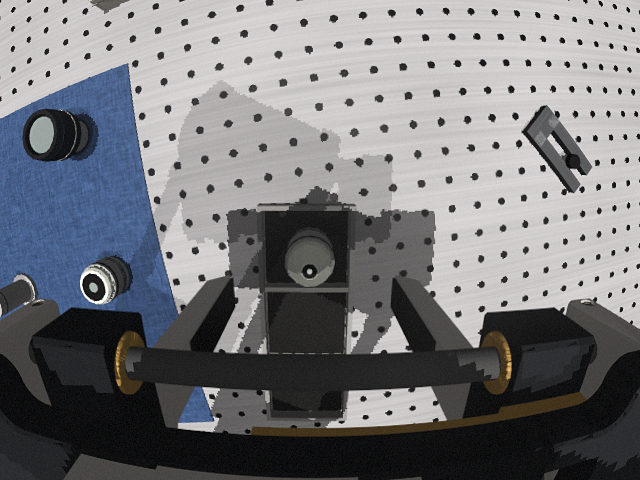

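```bash
python3 -m inch '[{"ax":-77.9,"ay":0,"az":0,"x":-1,"y":5.6,"z":-44.2,"claw":1},{"ax":-77.9,"ay":0,"az":0,"x":-1,"y":5.6,"z":-44.2,"claw":1},{"ax":-77.9,"ay":0,"az":0,"x":-1,"y":5.6,"z":-44.2,"claw":1},{"ax":-77.9,"ay":0,"az":0,"x":-1,"y":5.6,"z":-44.2,"claw":1},{"ax":-77.9,"ay":0,"az":0,"x":-1,"y":5.6,"z":-44.2,"claw":1},{"ax":-77.9,"ay":0,"az":0,"x":-1,"y":5.6,"z":-44.2,"claw":1},{"ax":-77.9,"ay":0,"az":0,"x":-1,"y":5.6,"z":-44.2,"claw":1},{"ax":-77.9,"ay":0,"az":0,"x":-1,"y":5.6,"z":-44.2,"claw":1},{"ax":-77.9,"ay":0,"az":0,"x":-1,"y":5.6,"z":-44.2,"claw":1},{"ax":-77.9,"ay":0,"az":0,"x":-1,"y":5.6,"z":-44.2,"claw":1}]'; python3 -m inch '[{"ax":0,"ay":0,"az":0,"x":0,"y":0,"z":0,"claw":1},{"ax":0,"ay":0,"az":0,"x":0,"y":0,"z":0,"claw":1}]'
```

```text
t: 8.82
eef_pos: [668.2, 90.2, 123.5]
orientation: [[-0.003, 0.462, 0.887], [-0.0, 0.887, -0.462], [-1.0, -0.002, -0.003]]
force: [0.5, -0.7, 0.0]
opening: 1.002
t: 8.98
eef_pos: [668.3, 90.5, 123.3]
orientation: [[-0.003, 0.464, 0.886], [-0.0, 0.886, -0.464], [-1.0, -0.002, -0.003]]
force: [0.0, -0.2, -0.4]
opening: 1.002
```

```bash
python3 -c "
from h import *
s=observe();print(s['eef_pos'])
im=grab_frame('wrist')[:,:,::-1];cv2.imwrite('pics/w6.png',im)
cv2.imwrite('pics/w6a.png',cv2.resize(im[190:310,230:390],None,fx=5,fy=5,interpolation=cv2.INTER_CUBIC))"
```

```text
[668.28  90.47 123.26]
```

View pics/w6a.png

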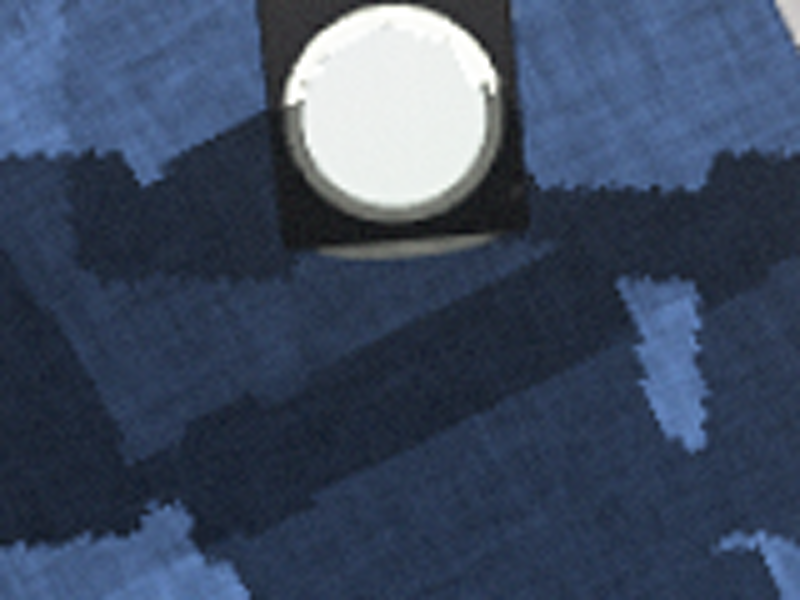

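```bash
python3 -c "
from h import *
s=observe();R=s['orientation']
q=lambda a,b:wplane(230+a/5,190+b/5,s,42)
ang=lambda a,b:np.degrees(np.arctan2((b-a)[1],(b-a)[0]))
fl,fr,w=q(287,247),q(527,232),q(393,111)
print(fl,fr,w,np.linalg.norm(fl-fr),ang(fl,fr),ang(fl,q(258,0)),ang(fr,q(512,0)))
print('theta',np.degrees(np.arctan2(R[1,2],R[0,2])))
t=np.array([w[0],w[1],13.5]);print(R.T@(t-s['eef_pos'])/10, s['eef_pos'])"
```

```text
[655.25 104.51  42.  ] [686.83  90.42  42.  ] [678.   114.87  42.  ] 34.57810929001457 -24.04884181706524 68.0822378121376 66.51817984233755
theta -27.79041677691672
[10.99  2.82 -0.31] [667.99  88.58 123.51]
```

```bash
python3 -m inch '[{"ax":-4.8,"ay":0,"az":0,"x":2,"y":2.9,"z":-0.3,"claw":1},{"ax":-4.8,"ay":0,"az":0,"x":5,"y":2.9,"z":-0.3,"claw":0.9},{"ax":-4.8,"ay":0,"az":0,"x":8.5,"y":2.9,"z":-0.3,"claw":0.8},{"ax":-4.8,"ay":0,"az":0,"x":10.5,"y":2.9,"z":-0.3,"claw":0.7},{"ax":-4.8,"ay":0,"az":0,"x":10.9,"y":2.9,"z":-0.3,"claw":0.6},{"ax":-4.8,"ay":0,"az":0,"x":10.9,"y":2.9,"z":-0.3,"claw":0.5},{"ax":-4.8,"ay":0,"az":0,"x":10.9,"y":2.9,"z":-0.3,"claw":0.25},{"ax":-4.8,"ay":0,"az":0,"x":10.9,"y":2.9,"z":-0.3,"claw":0.25},{"ax":-4.8,"ay":0,"az":0,"x":10.9,"y":2.9,"z":-0.3,"claw":0.25},{"ax":-4.8,"ay":0,"az":0,"x":10.9,"y":2.9,"z":-0.3,"claw":0.25}]' 15;python3 -m inch '[{"ax":0,"ay":0,"az":0,"x":0,"y":0,"z":0,"claw":0.25},{"ax":0,"ay":0,"az":0,"x":0,"y":0,"z":0,"claw":0.25},{"ax":0,"ay":0,"az":0,"x":0,"y":0,"z":0,"claw":0.25}]' 15
```

```text
t: 9.87
eef_pos: [680.4, 115.3, 18.2]
orientation: [[0.002, 0.392, 0.92], [0.001, 0.92, -0.392], [-1.0, 0.001, 0.001]]
force: [-1.8, 0.9, 2.0]
opening: 0.398
t: 10.12
eef_pos: [680.2, 115.3, 18.1]
orientation: [[0.001, 0.391, 0.92], [-0.0, 0.92, -0.391], [-1.0, 0.0, 0.001]]
force: [-2.5, -0.3, 6.5]
opening: 0.382
```

```bash
python3 -m inch '[{"ax":0,"ay":0,"az":0,"x":-1,"y":0,"z":0,"claw":0.25},{"ax":0,"ay":0,"az":0,"x":-4,"y":0,"z":0,"claw":0.25},{"ax":0,"ay":0,"az":0,"x":-7,"y":0,"z":0,"claw":0.25},{"ax":0,"ay":0,"az":0,"x":-10,"y":0,"z":0,"claw":0.25},{"ax":0,"ay":0,"az":0,"x":-10.5,"y":0,"z":0,"claw":0.25},{"ax":0,"ay":0,"az":0,"x":-10.5,"y":0,"z":0,"claw":0.25},{"ax":0,"ay":0,"az":0,"x":-10.5,"y":0,"z":0,"claw":0.25}]' 20; python3 -c "
from h import *
s=observe();print(s['eef_pos'])
im=grab_frame('wrist')[:,:,::-1];cv2.imwrite('pics/w7.png',im)"
```

```text
t: 10.7
eef_pos: [679.4, 115.1, 120.8]
orientation: [[-0.001, 0.391, 0.92], [-0.0, 0.92, -0.391], [-1.0, -0.001, -0.001]]
force: [-0.0, 0.2, -2.1]
opening: 0.381
[679.41 115.1  120.77]
```

View pics/w7.png

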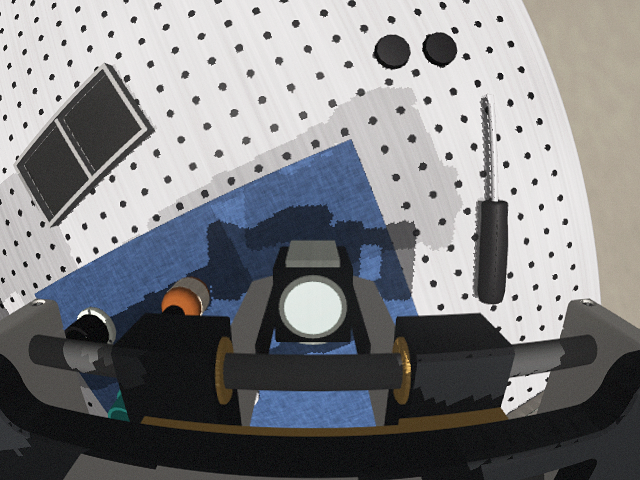

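```bash
python3 -c "
from h import *
s=observe();w=wplane(313,307,s,145.5);print(w,s['orientation'].T@(w-s['eef_pos']))"
python3 -m inch '[{"ax":76.5,"ay":0,"az":0,"x":-0.5,"y":-45.7,"z":-2,"claw":0.25},{"ax":76.5,"ay":0,"az":0,"x":-0.5,"y":-45.7,"z":-2,"claw":0.25},{"ax":76.5,"ay":0,"az":0,"x":-0.5,"y":-45.7,"z":-2,"claw":0.25},{"ax":76.5,"ay":0,"az":0,"x":-0.5,"y":-45.7,"z":-2,"claw":0.25},{"ax":76.5,"ay":0,"az":0,"x":-0.5,"y":-45.7,"z":-2,"claw":0.25},{"ax":76.5,"ay":0,"az":0,"x":-0.5,"y":-45.7,"z":-2,"claw":0.25},{"ax":76.5,"ay":0,"az":0,"x":-0.5,"y":-45.7,"z":-2,"claw":0.25},{"ax":76.5,"ay":0,"az":0,"x":-0.5,"y":-45.7,"z":-2,"claw":0.25},{"ax":76.5,"ay":0,"az":0,"x":-0.5,"y":-45.7,"z":-2,"claw":0.25},{"ax":76.5,"ay":0,"az":0,"x":-0.5,"y":-45.7,"z":-2,"claw":0.25}]' ; python3 -m inch '[{"ax":0,"ay":0,"az":0,"x":0,"y":0,"z":0,"claw":0.25},{"ax":0,"ay":0,"az":0,"x":0,"y":0,"z":0,"claw":0.25},{"ax":0,"ay":0,"az":0,"x":0,"y":0,"z":0,"claw":0.25}]'; python3 -c "
from h import *
s=observe();R=s['orientation'];print(s['eef_pos'],np.degrees(np.arctan2(R[1,2],R[0,2])),R.T@(np.array([482.4,-298,120])-s['eef_pos']))"
```

```text
[679.23 117.   145.5 ] [-25.89   1.98  -0.3 ]
t: 11.58
eef_pos: [497.7, -261.4, 123.7]
orientation: [[-0.004, 0.996, -0.087], [0.002, -0.087, -0.996], [-1.0, -0.004, -0.002]]
force: [1.2, -0.5, -1.9]
opening: 0.381
t: 11.83
eef_pos: [499.3, -259.8, 124.3]
orientation: [[-0.002, 0.997, -0.082], [0.003, -0.082, -0.997], [-1.0, -0.003, -0.003]]
force: [0.9, 0.1, -1.0]
opening: 0.38
[ 499.32 -259.83  124.3 ] -94.68137024744848 [  4.24 -13.74  39.43]
```

```bash
python3 -m inch '[{"ax":4.8,"ay":0,"az":0,"x":0,"y":-1.5,"z":3.9,"claw":0.25},{"ax":4.8,"ay":0,"az":0,"x":0,"y":-1.5,"z":3.9,"claw":0.25},{"ax":4.8,"ay":0,"az":0,"x":0,"y":-1.5,"z":3.9,"claw":0.25},{"ax":4.8,"ay":0,"az":0,"x":0,"y":-1.5,"z":3.9,"claw":0.25},{"ax":4.8,"ay":0,"az":0,"x":0,"y":-1.5,"z":3.9,"claw":0.25}]';  python3 -c "
from h import *
s=observe();R=s['orientation'];print(s['eef_pos'],np.degrees(np.arctan2(R[1,2],R[0,2])),R.T@(np.array([482.4,-298,120])-s['eef_pos']))
im=grab_frame('wrist')[:,:,::-1];cv2.imwrite('pics/w8.png',im)"
```

```text
t: 12.25
eef_pos: [482.6, -296.5, 125.6]
orientation: [[-0.0, 0.987, -0.162], [0.001, -0.162, -0.987], [-1.0, -0.001, -0.001]]
force: [-0.0, -0.4, -1.1]
opening: 0.382
[ 482.61 -296.55  125.6 ] -99.32724206752535 [5.6  0.03 1.47]
```

View pics/w8.png

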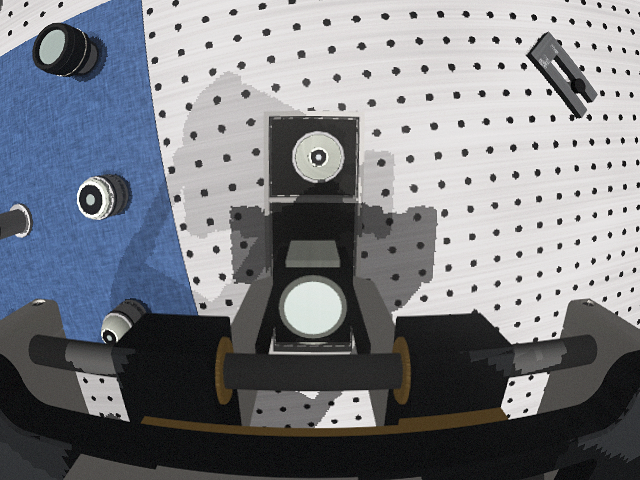

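```bash
python3 -c "
from h import *
s=observe();R=s['orientation'];print(R.T@(wplane(314,200,s,15)-s['eef_pos']))"
python3 -m inch '[{"ax":0,"ay":0,"az":0,"x":3.5,"y":-0.1,"z":0.1,"claw":0.25},{"ax":0,"ay":0,"az":0,"x":7,"y":-0.1,"z":0.1,"claw":0.25},{"ax":0,"ay":0,"az":0,"x":9.5,"y":-0.1,"z":0.1,"claw":0.25},{"ax":0,"ay":0,"az":0,"x":10,"y":-0.1,"z":0.1,"claw":0.25},{"ax":0,"ay":0,"az":0,"x":10.1,"y":-0.1,"z":0.1,"claw":0.25},{"ax":0,"ay":0,"az":0,"x":10.1,"y":-0.1,"z":0.1,"claw":0.25},{"ax":0,"ay":0,"az":0,"x":10.1,"y":-0.1,"z":0.1,"claw":0.25},{"ax":0,"ay":0,"az":0,"x":10.1,"y":-0.1,"z":0.1,"claw":0.25}]'; python3 -m inch '[{"ax":0,"ay":0,"az":0,"x":0.1,"y":0,"z":0,"claw":0.25},{"ax":0,"ay":0,"az":0,"x":0.1,"y":0,"z":0,"claw":0.25}]'
```

```text
[110.71  33.87   2.44]
t: 12.97
eef_pos: [482.3, -300.0, 26.7]
orientation: [[0.003, 0.986, -0.164], [-0.002, -0.164, -0.986], [-1.0, 0.003, 0.002]]
force: [-0.3, -0.7, -1.3]
opening: 0.384
t: 13.13
eef_pos: [481.4, -299.6, 24.9]
orientation: [[0.001, 0.986, -0.165], [-0.001, -0.165, -0.986], [-1.0, 0.002, 0.001]]
force: [0.2, 0.4, -0.9]
opening: 0.38
```

```bash
python3 -m inch '[{"ax":0,"ay":0,"az":0,"x":0.1,"y":0,"z":0,"claw":0.25},{"ax":0,"ay":0,"az":0,"x":0.1,"y":0,"z":0,"claw":0.25}]'; python3 -m inch '[{"ax":0,"ay":0,"az":0,"x":0.1,"y":0,"z":0,"claw":0.25},{"ax":0,"ay":0,"az":0,"x":0.1,"y":0,"z":0,"claw":0.25}]';python3 -m inch '[{"ax":0,"ay":0,"az":0,"x":0.1,"y":0,"z":0,"claw":0.25},{"ax":0,"ay":0,"az":0,"x":0.1,"y":0,"z":0,"claw":0.25}]'
```

```text
t: 13.3
eef_pos: [480.9, -299.3, 23.2]
orientation: [[0.0, 0.986, -0.165], [-0.0, -0.165, -0.986], [-1.0, 0.0, 0.0]]
force: [0.4, -0.5, -1.9]
opening: 0.377
t: 13.47
eef_pos: [481.1, -299.4, 22.0]
orientation: [[0.0, 0.986, -0.165], [-0.0, -0.165, -0.986], [-1.0, 0.0, 0.0]]
force: [-0.0, 0.4, -0.7]
opening: 0.378
t: 13.63
eef_pos: [481.1, -299.4, 22.0]
orientation: [[0.0, 0.986, -0.165], [-0.0, -0.165, -0.986], [-1.0, 0.0, 0.0]]
force: [-1.4, 1.7, 5.3]
opening: 0.383
```

```bash
python3 -m inch '[{"ax":0,"ay":0,"az":0,"x":-0.1,"y":0,"z":0,"claw":0.25},{"ax":0,"ay":0,"az":0,"x":-0.1,"y":0,"z":0,"claw":0.45},{"ax":0,"ay":0,"az":0,"x":-0.1,"y":0,"z":0,"claw":0.6},{"ax":0,"ay":0,"az":0,"x":-0.1,"y":0,"z":0,"claw":0.7},{"ax":0,"ay":0,"az":0,"x":-0.1,"y":0,"z":0,"claw":0.7},{"ax":0,"ay":0,"az":0,"x":-0.1,"y":0,"z":0,"claw":0.7},{"ax":0,"ay":0,"az":0,"x":-3,"y":0,"z":0,"claw":0.7},{"ax":0,"ay":0,"az":0,"x":-7,"y":0,"z":0,"claw":1},{"ax":0,"ay":0,"az":0,"x":-10,"y":0,"z":0,"claw":1},{"ax":0,"ay":0,"az":0,"x":-10,"y":0,"z":0,"claw":1}]' ;  python3 -c "
from h import *
s=observe();print(s['eef_pos'])
im=grab_frame('wrist')[:,:,::-1];cv2.imwrite('pics/w9.png',im)"
```

```text
t: 14.47
eef_pos: [484.6, -302.0, 127.4]
orientation: [[0.01, 0.986, -0.164], [-0.008, -0.164, -0.986], [-1.0, 0.011, 0.006]]
force: [0.5, -0.6, -0.0]
opening: 0.878
[ 484.6  -302.01  127.35]
```

View pics/w9.png

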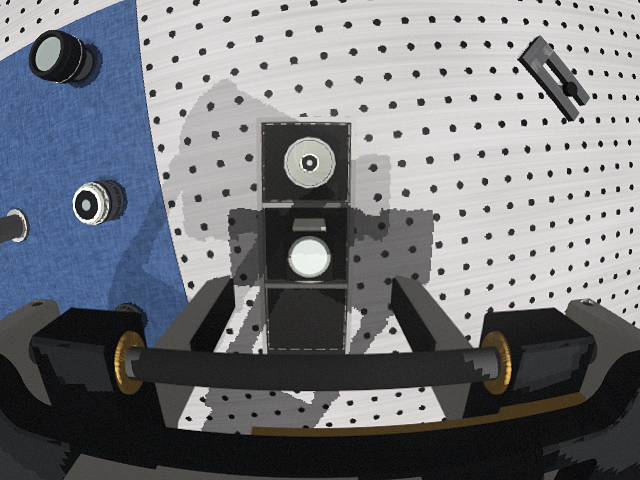

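```bash
python3 - <<'E'
from h import *
s=dict(eef_pos=np.array([475.9,-14.4,217.8]),orientation=np.array([[0,1,0],[0,0,-1],[-1,0,0.]]))
print(wplane(185.4,258.8,s,40),plane('top',262.6,282.7,40))
s=observe();R=s['orientation'];print(s['eef_pos'],R.T@(np.array([439,115,130])-s['eef_pos']))
E
```

```text
[442.41 116.19  40.  ] [438.63 116.96  40.  ]
[ 483.13 -300.91  124.55] [  -7.85 -111.88 -402.96]
```

```bash
python3 -m inch '[{"ax":-9.5,"ay":0,"az":0,"x":0,"y":-10.9,"z":-40.4,"claw":0.8},{"ax":-9.5,"ay":0,"az":0,"x":0,"y":-10.9,"z":-40.4,"claw":0.8},{"ax":-9.5,"ay":0,"az":0,"x":0,"y":-10.9,"z":-40.4,"claw":0.8},{"ax":-9.5,"ay":0,"az":0,"x":0,"y":-10.9,"z":-40.4,"claw":0.8},{"ax":-9.5,"ay":0,"az":0,"x":0,"y":-10.9,"z":-40.4,"claw":0.8},{"ax":-9.5,"ay":0,"az":0,"x":0,"y":-10.9,"z":-40.4,"claw":0.8},{"ax":-9.5,"ay":0,"az":0,"x":0,"y":-10.9,"z":-40.4,"claw":0.8},{"ax":-9.5,"ay":0,"az":0,"x":0,"y":-10.9,"z":-40.4,"claw":0.8},{"ax":-9.5,"ay":0,"az":0,"x":0,"y":-10.9,"z":-40.4,"claw":0.8},{"ax":-9.5,"ay":0,"az":0,"x":0,"y":-10.9,"z":-40.4,"claw":0.8}]'; python3 -m inch '[{"ax":0,"ay":0,"az":0,"x":0,"y":0,"z":0,"claw":0.8},{"ax":0,"ay":0,"az":0,"x":0,"y":0,"z":0,"claw":0.8},{"ax":0,"ay":0,"az":0,"x":0,"y":0,"z":0,"claw":0.8}]';  python3 -c "
from h import *
s=observe();R=s['orientation'];print(s['eef_pos'],np.degrees(np.arctan2(R[1,2],R[0,2])),R.T@(np.array([440.5,116.5,120])-s['eef_pos']))
im=grab_frame('wrist')[:,:,::-1];cv2.imwrite('pics/w10.png',im)"
```

```text
t: 15.35
eef_pos: [438.3, 117.2, 119.7]
orientation: [[-0.002, 1.0, 0.0], [-0.0, 0.0, -1.0], [-1.0, -0.002, 0.0]]
force: [1.6, 0.2, -0.3]
opening: 0.802
t: 15.6
eef_pos: [439.2, 115.2, 120.0]
orientation: [[-0.002, 1.0, 0.002], [-0.001, 0.002, -1.0], [-1.0, -0.002, 0.001]]
force: [0.2, 0.3, 0.2]
opening: 0.8
[439.24 115.22 119.96] -89.88998990916353 [-0.04  1.26 -1.28]
```

View pics/w10.png

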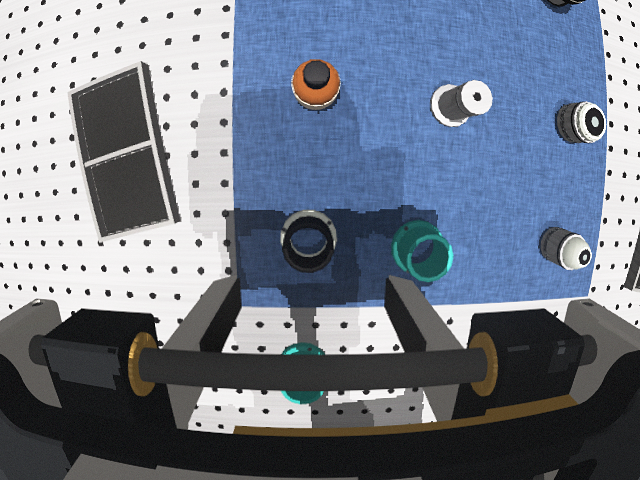

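```bash
python3 -c "
from h import *
im=cv2.imread('pics/w10.png');cv2.imwrite('pics/w10a.png',cv2.resize(im[200:290,260:360],None,fx=6,fy=6))
s=observe();R=s['orientation'];w=wplane(308,246,s,40);print(w,R.T@(w-s['eef_pos']),wplane(303,372,s,40),wplane(430,256,s,40))"
```

```text
[443.61 116.6   40.  ] [80.16  4.13 -2.13] [337.36 121.05  40.  ] [435.95  25.41  40.  ]
```

View pics/w10a.png

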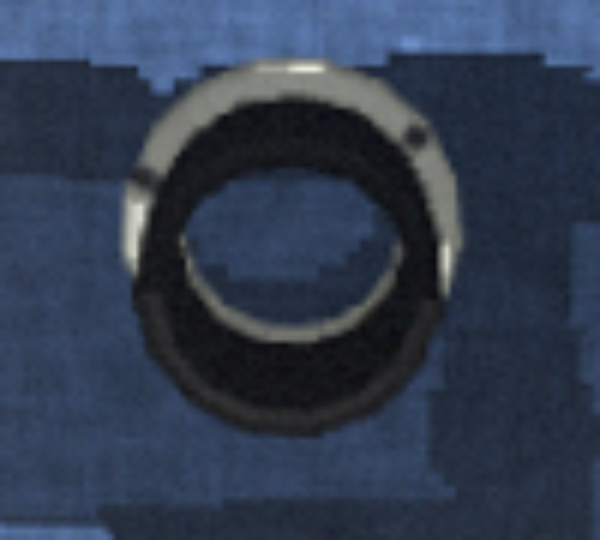

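```bash
python3 -m inch '[{"ax":0,"ay":0,"az":0,"x":3,"y":0.3,"z":-0.1,"claw":0.8},{"ax":0,"ay":0,"az":0,"x":6.5,"y":0.3,"z":-0.1,"claw":0.8},{"ax":0,"ay":0,"az":0,"x":9.5,"y":0.3,"z":-0.1,"claw":0.7},{"ax":0,"ay":0,"az":0,"x":10.4,"y":0.3,"z":-0.1,"claw":0.6},{"ax":0,"ay":0,"az":0,"x":10.4,"y":0.3,"z":-0.1,"claw":0.55},{"ax":0,"ay":0,"az":0,"x":10.4,"y":0.3,"z":-0.1,"claw":0.5},{"ax":0,"ay":0,"az":0,"x":10.4,"y":0.3,"z":-0.1,"claw":0.25},{"ax":0,"ay":0,"az":0,"x":10.4,"y":0.3,"z":-0.1,"claw":0.25},{"ax":0,"ay":0,"az":0,"x":10.4,"y":0.3,"z":-0.1,"claw":0.25},{"ax":0,"ay":0,"az":0,"x":10.4,"y":0.3,"z":-0.1,"claw":0.25}]' 15;python3 -m inch '[{"ax":0,"ay":0,"az":0,"x":0,"y":0,"z":0,"claw":0.25},{"ax":0,"ay":0,"az":0,"x":0,"y":0,"z":0,"claw":0.25},{"ax":0,"ay":0,"az":0,"x":0,"y":0,"z":0,"claw":0.25}]' 15
```

```text
t: 16.48
eef_pos: [444.6, 116.4, 18.4]
orientation: [[0.004, 1.0, 0.001], [-0.0, 0.001, -1.0], [-1.0, 0.004, 0.0]]
force: [-0.0, -0.1, 6.8]
opening: 0.391
t: 16.73
eef_pos: [444.7, 116.4, 18.4]
orientation: [[0.004, 1.0, 0.001], [-0.0, 0.001, -1.0], [-1.0, 0.004, 0.0]]
force: [0.2, -0.0, 7.4]
opening: 0.394
```

```bash
python3 -m inch '[{"ax":0,"ay":0,"az":0,"x":-1,"y":0,"z":0,"claw":0.25},{"ax":0,"ay":0,"az":0,"x":-4,"y":0,"z":0,"claw":0.25},{"ax":0,"ay":0,"az":0,"x":-7,"y":0,"z":0,"claw":0.25},{"ax":0,"ay":0,"az":0,"x":-10,"y":0,"z":0,"claw":0.25},{"ax":0,"ay":0,"az":0,"x":-10.5,"y":0,"z":0,"claw":0.25},{"ax":0,"ay":0,"az":0,"x":-10.5,"y":0,"z":0,"claw":0.25},{"ax":0,"ay":0,"az":0,"x":-10.5,"y":0,"z":0,"claw":0.25}]' 20; python3 -c "
from h import *
s=observe();R=s['orientation'];print(s['eef_pos'],R.T@(np.array([415,-286.8,122])-s['eef_pos']))
im=grab_frame('wrist')[:,:,::-1];cv2.imwrite('pics/w11.png',im)"
```

```text
t: 17.32
eef_pos: [442.3, 116.5, 121.5]
orientation: [[-0.001, 1.0, 0.001], [-0.0, 0.001, -1.0], [-1.0, -0.001, 0.0]]
force: [0.4, -0.5, -2.0]
opening: 0.391
[442.28 116.48 121.45] [ -0.45 -27.59 403.26]
```

View pics/w11.png

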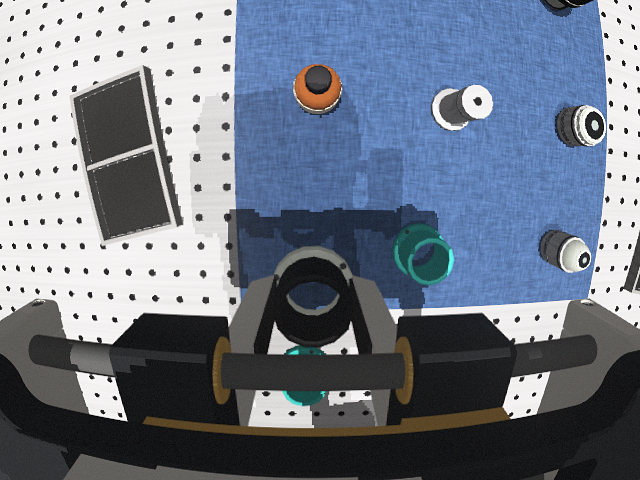

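```bash
python3 -m inch '[{"ax":9.5,"ay":0,"az":0,"x":-0.4,"y":-2.8,"z":40.3,"claw":0.25},{"ax":9.5,"ay":0,"az":0,"x":-0.4,"y":-2.8,"z":40.3,"claw":0.25},{"ax":9.5,"ay":0,"az":0,"x":-0.4,"y":-2.8,"z":40.3,"claw":0.25},{"ax":9.5,"ay":0,"az":0,"x":-0.4,"y":-2.8,"z":40.3,"claw":0.25},{"ax":9.5,"ay":0,"az":0,"x":-0.4,"y":-2.8,"z":40.3,"claw":0.25},{"ax":9.5,"ay":0,"az":0,"x":-0.4,"y":-2.8,"z":40.3,"claw":0.25},{"ax":9.5,"ay":0,"az":0,"x":-0.4,"y":-2.8,"z":40.3,"claw":0.25},{"ax":9.5,"ay":0,"az":0,"x":-0.4,"y":-2.8,"z":40.3,"claw":0.25},{"ax":9.5,"ay":0,"az":0,"x":-0.4,"y":-2.8,"z":40.3,"claw":0.25},{"ax":9.5,"ay":0,"az":0,"x":-0.4,"y":-2.8,"z":40.3,"claw":0.25}]'; python3 -m inch '[{"ax":0,"ay":0,"az":0,"x":0,"y":0,"z":0,"claw":0.25},{"ax":0,"ay":0,"az":0,"x":0,"y":0,"z":0,"claw":0.25},{"ax":0,"ay":0,"az":0,"x":0,"y":0,"z":0,"claw":0.25}]'; python3 -c "
from h import *
s=observe();R=s['orientation'];print(s['eef_pos'],np.degrees(np.arctan2(R[1,2],R[0,2])),R.T@(np.array([415,-286.8,122])-s['eef_pos']))
im=grab_frame('wrist')[:,:,::-1];cv2.imwrite('pics/w12.png',im)"
```

```text
t: 18.2
eef_pos: [413.8, -289.4, 123.9]
orientation: [[-0.003, 0.986, -0.166], [0.001, -0.166, -0.986], [-1.0, -0.003, -0.001]]
force: [0.9, -0.5, -1.0]
opening: 0.392
t: 18.45
eef_pos: [414.1, -285.0, 124.2]
orientation: [[-0.003, 0.986, -0.165], [0.004, -0.165, -0.986], [-1.0, -0.004, -0.003]]
force: [-0.2, 0.7, -1.0]
opening: 0.394
[ 414.06 -285.03  124.17] -99.50368276584439 [2.16 1.23 1.59]
```

View pics/w12.png

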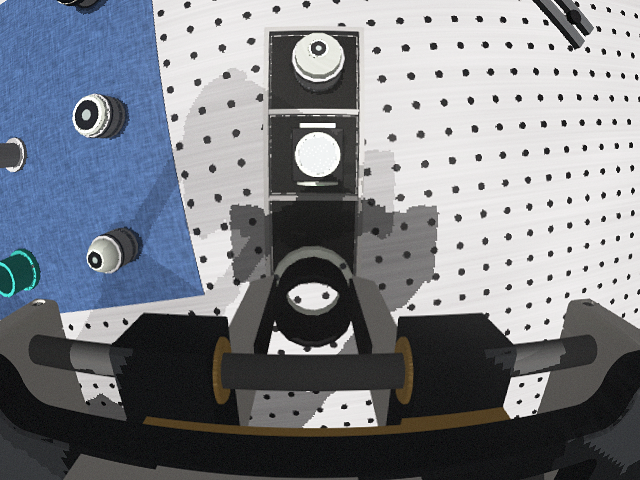

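```bash
python3 -m inch '[{"ax":0,"ay":0,"az":0,"x":3.5,"y":0.1,"z":0.2,"claw":0.25},{"ax":0,"ay":0,"az":0,"x":7,"y":0.1,"z":0.2,"claw":0.25},{"ax":0,"ay":0,"az":0,"x":9.5,"y":0.1,"z":0.2,"claw":0.25},{"ax":0,"ay":0,"az":0,"x":9.9,"y":0.1,"z":0.2,"claw":0.25},{"ax":0,"ay":0,"az":0,"x":10,"y":0.1,"z":0.2,"claw":0.25},{"ax":0,"ay":0,"az":0,"x":10,"y":0.1,"z":0.2,"claw":0.25},{"ax":0,"ay":0,"az":0,"x":10,"y":0.1,"z":0.2,"claw":0.25},{"ax":0,"ay":0,"az":0,"x":10,"y":0.1,"z":0.2,"claw":0.25}]'; python3 -m inch '[{"ax":0,"ay":0,"az":0,"x":0.1,"y":0,"z":0,"claw":0.25},{"ax":0,"ay":0,"az":0,"x":0.1,"y":0,"z":0,"claw":0.25}]'; python3 -m inch '[{"ax":0,"ay":0,"az":0,"x":0.1,"y":0,"z":0,"claw":0.25},{"ax":0,"ay":0,"az":0,"x":0.1,"y":0,"z":0,"claw":0.25}]'
```

```text
t: 19.17
eef_pos: [417.2, -289.4, 27.7]
orientation: [[0.003, 0.986, -0.164], [-0.003, -0.164, -0.986], [-1.0, 0.003, 0.002]]
force: [0.2, -0.7, -0.7]
opening: 0.394
t: 19.33
eef_pos: [416.4, -289.1, 25.9]
orientation: [[0.001, 0.986, -0.165], [-0.001, -0.165, -0.986], [-1.0, 0.002, 0.001]]
force: [-0.1, -0.9, -0.8]
opening: 0.393
t: 19.5
eef_pos: [415.9, -288.8, 24.2]
orientation: [[0.0, 0.986, -0.165], [-0.0, -0.165, -0.986], [-1.0, 0.0, 0.0]]
force: [-0.1, 0.8, -0.9]
opening: 0.391
```

```bash
python3 -m inch '[{"ax":0,"ay":0,"az":0,"x":0.1,"y":0,"z":0,"claw":0.25},{"ax":0,"ay":0,"az":0,"x":0.1,"y":0,"z":0,"claw":0.25}]'; python3 -m inch '[{"ax":0,"ay":0,"az":0,"x":0.1,"y":0,"z":0,"claw":0.25},{"ax":0,"ay":0,"az":0,"x":0.1,"y":0,"z":0,"claw":0.25}]';python3 -m inch '[{"ax":0,"ay":0,"az":0,"x":0.1,"y":0,"z":0,"claw":0.25},{"ax":0,"ay":0,"az":0,"x":0.1,"y":0,"z":0,"claw":0.25}]'
```

```text
t: 19.67
eef_pos: [415.8, -288.6, 22.9]
orientation: [[-0.0, 0.986, -0.165], [0.0, -0.165, -0.986], [-1.0, -0.0, -0.0]]
force: [-0.2, 0.6, -1.1]
opening: 0.392
t: 19.83
eef_pos: [415.9, -288.7, 22.5]
orientation: [[-0.0, 0.986, -0.164], [-0.0, -0.164, -0.986], [-1.0, -0.0, 0.0]]
force: [-1.0, 0.6, 5.1]
opening: 0.394
t: 20.0
eef_pos: [415.9, -288.7, 22.4]
orientation: [[0.0, 0.986, -0.164], [-0.0, -0.164, -0.986], [-1.0, 0.0, 0.0]]
force: [-3.5, 2.0, 12.0]
opening: 0.394
```

```bash
python3 -m inch '[{"ax":0,"ay":0,"az":0,"x":-0.15,"y":0,"z":0,"claw":0.25},{"ax":0,"ay":0,"az":0,"x":-0.15,"y":0,"z":0,"claw":0.45},{"ax":0,"ay":0,"az":0,"x":-0.15,"y":0,"z":0,"claw":0.6},{"ax":0,"ay":0,"az":0,"x":-0.15,"y":0,"z":0,"claw":0.7},{"ax":0,"ay":0,"az":0,"x":-0.15,"y":0,"z":0,"claw":0.7},{"ax":0,"ay":0,"az":0,"x":-0.15,"y":0,"z":0,"claw":0.7},{"ax":0,"ay":0,"az":0,"x":-3,"y":0,"z":0,"claw":0.7},{"ax":0,"ay":0,"az":0,"x":-7,"y":0,"z":0,"claw":1},{"ax":0,"ay":0,"az":0,"x":-10,"y":0,"z":0,"claw":1},{"ax":0,"ay":0,"az":0,"x":-10,"y":0,"z":0,"claw":1}]' ;  python3 -c "
from h import *
s=observe();print(s['eef_pos'],s['orientation'].T@(np.array([552.5,-124.5,124])-s['eef_pos']))
im=grab_frame('wrist')[:,:,::-1];cv2.imwrite('pics/w13.png',im)"
```

```text
t: 20.83
eef_pos: [419.4, -291.7, 126.8]
orientation: [[0.009, 0.986, -0.164], [-0.008, -0.164, -0.986], [-1.0, 0.01, 0.007]]
force: [0.8, -0.1, 0.3]
opening: 0.878
[ 419.39 -291.72  126.76] [   2.58  103.78 -186.85]
```

View pics/w13.png

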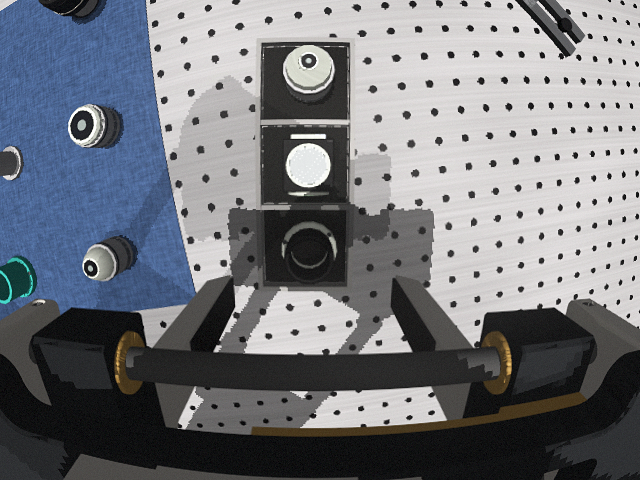

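```bash
python3 -m inch '[{"ax":-9.5,"ay":0,"az":0,"x":0.4,"y":10.6,"z":-18.6,"claw":0.9},{"ax":-9.5,"ay":0,"az":0,"x":0.4,"y":10.6,"z":-18.6,"claw":0.9},{"ax":-9.5,"ay":0,"az":0,"x":0.4,"y":10.6,"z":-18.6,"claw":0.9},{"ax":-9.5,"ay":0,"az":0,"x":0.4,"y":10.6,"z":-18.6,"claw":0.9},{"ax":-9.5,"ay":0,"az":0,"x":0.4,"y":10.6,"z":-18.6,"claw":0.9},{"ax":-9.5,"ay":0,"az":0,"x":0.4,"y":10.6,"z":-18.6,"claw":0.9},{"ax":-9.5,"ay":0,"az":0,"x":0.4,"y":10.6,"z":-18.6,"claw":0.9},{"ax":-9.5,"ay":0,"az":0,"x":0.4,"y":10.6,"z":-18.6,"claw":0.9},{"ax":-9.5,"ay":0,"az":0,"x":0.4,"y":10.6,"z":-18.6,"claw":0.9}]';  python3 -c "
from h import *
s=observe();R=s['orientation'];print(s['eef_pos'],np.degrees(np.arctan2(R[1,2],R[0,2])))
im=grab_frame('wrist')[:,:,::-1];cv2.imwrite('pics/w14.png',im);cv2.imwrite('pics/w14a.png',cv2.resize(im[200:290,260:360],None,fx=6,fy=6))"
```

```text
t: 21.63
eef_pos: [549.6, -123.5, 116.1]
orientation: [[-0.002, 1.0, -0.0], [-0.0, -0.0, -1.0], [-1.0, -0.002, 0.0]]
force: [-0.0, 0.1, -0.9]
opening: 0.901
[ 549.63 -123.53  116.11] -90.015490021395
```

View pics/w14a.png

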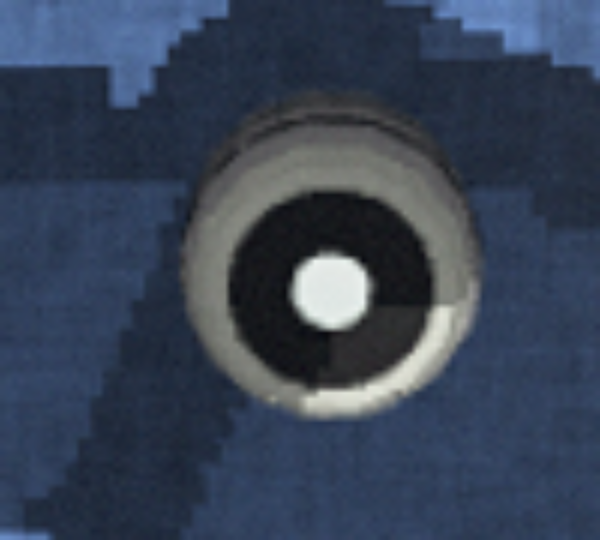

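```bash
python3 -c "
from h import *
s=observe();R=s['orientation'];w=wplane(315.2,248.2,s,40);print(s['eef_pos'],w,R.T@(w-s['eef_pos']))"
```

```text
[ 549.75 -123.83  116.43] [ 553.06 -126.86   40.  ] [76.42  3.45  3.01]
```

```bash
python3 -m inch '[{"ax":0,"ay":0,"az":0,"x":3,"y":0.3,"z":0.2,"claw":0.8},{"ax":0,"ay":0,"az":0,"x":6.5,"y":0.3,"z":0.2,"claw":0.8},{"ax":0,"ay":0,"az":0,"x":9.5,"y":0.3,"z":0.2,"claw":0.7},{"ax":0,"ay":0,"az":0,"x":10.2,"y":0.3,"z":0.2,"claw":0.7},{"ax":0,"ay":0,"az":0,"x":10.2,"y":0.3,"z":0.2,"claw":0.7},{"ax":0,"ay":0,"az":0,"x":10.2,"y":0.3,"z":0.2,"claw":0.6},{"ax":0,"ay":0,"az":0,"x":10.2,"y":0.3,"z":0.2,"claw":0.55},{"ax":0,"ay":0,"az":0,"x":10.2,"y":0.3,"z":0.2,"claw":0.55}]' 20
```

```text
t: 22.35
eef_pos: [555.6, -125.5, 17.0]
orientation: [[0.004, 1.0, 0.0], [-0.001, 0.0, -1.0], [-1.0, 0.004, 0.001]]
force: [-0.5, -0.2, -0.5]
opening: 0.555
```

```bash
python3 -m inch '[{"ax":0,"ay":0,"az":0,"x":0,"y":0,"z":0,"claw":0.55},{"ax":0,"ay":0,"az":0,"x":0,"y":0,"z":0,"claw":0.55},{"ax":0,"ay":0,"az":0,"x":0,"y":0,"z":0,"claw":0.55}]';python3 -m inch '[{"ax":0,"ay":0,"az":0,"x":0,"y":0,"z":0,"claw":0.25},{"ax":0,"ay":0,"az":0,"x":0,"y":0,"z":0,"claw":0.25},{"ax":0,"ay":0,"az":0,"x":0,"y":0,"z":0,"claw":0.25},{"ax":0,"ay":0,"az":0,"x":0,"y":0,"z":0,"claw":0.25},{"ax":0,"ay":0,"az":0,"x":0,"y":0,"z":0,"claw":0.25}]' 25
```

```text
t: 22.6
eef_pos: [554.6, -124.7, 15.8]
orientation: [[0.001, 1.0, 0.001], [-0.001, 0.001, -1.0], [-1.0, 0.001, 0.001]]
force: [-0.8, 0.3, 1.0]
opening: 0.552
t: 23.02
eef_pos: [554.2, -124.7, 15.1]
orientation: [[0.0, 1.0, 0.001], [-0.0, 0.001, -1.0], [-1.0, 0.0, 0.0]]
force: [-0.5, 0.6, 2.1]
opening: 0.375
```

```bash
python3 -m inch '[{"ax":0,"ay":0,"az":0,"x":-1,"y":0,"z":0,"claw":0.25},{"ax":0,"ay":0,"az":0,"x":-4,"y":0,"z":0,"claw":0.25},{"ax":0,"ay":0,"az":0,"x":-7,"y":0,"z":0,"claw":0.25},{"ax":0,"ay":0,"az":0,"x":-10,"y":0,"z":0,"claw":0.25},{"ax":0,"ay":0,"az":0,"x":-11,"y":0,"z":0,"claw":0.25},{"ax":0,"ay":0,"az":0,"x":-11,"y":0,"z":0,"claw":0.25},{"ax":0,"ay":0,"az":0,"x":-11,"y":0,"z":0,"claw":0.25}]'; python3 -c "
from h import *
s=observe();R=s['orientation'];print(s['eef_pos'],R.T@(np.array([550,289,122])-s['eef_pos']))
im=grab_frame('wrist')[:,:,::-1];cv2.imwrite('pics/w15.png',im)"
```

```text
t: 23.6
eef_pos: [553.6, -124.4, 124.6]
orientation: [[-0.0, 1.0, 0.001], [0.0, 0.001, -1.0], [-1.0, -0.0, -0.0]]
force: [0.0, 0.3, -2.3]
opening: 0.375
[ 553.63 -124.42  124.59] [   2.64   -3.39 -413.42]
```

View pics/w15.png

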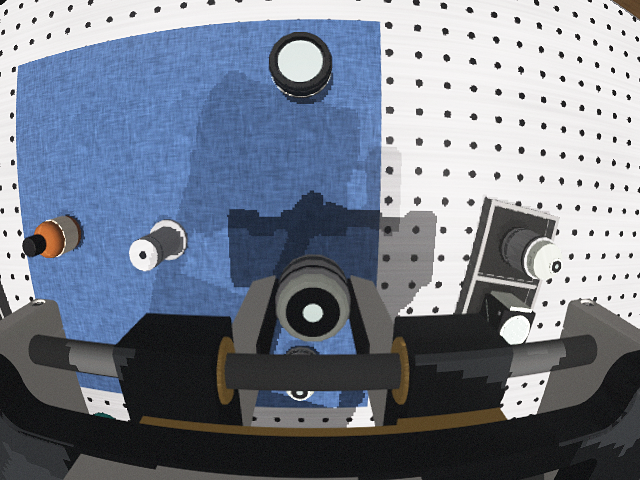

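```bash
python3 -m inch '[{"ax":-11.6,"ay":0,"az":0,"x":-0.3,"y":-0.3,"z":-41.3,"claw":0.25},{"ax":-11.6,"ay":0,"az":0,"x":-0.3,"y":-0.3,"z":-41.3,"claw":0.25},{"ax":-11.6,"ay":0,"az":0,"x":-0.3,"y":-0.3,"z":-41.3,"claw":0.25},{"ax":-11.6,"ay":0,"az":0,"x":-0.3,"y":-0.3,"z":-41.3,"claw":0.25},{"ax":-11.6,"ay":0,"az":0,"x":-0.3,"y":-0.3,"z":-41.3,"claw":0.25},{"ax":-11.6,"ay":0,"az":0,"x":-0.3,"y":-0.3,"z":-41.3,"claw":0.25},{"ax":-11.6,"ay":0,"az":0,"x":-0.3,"y":-0.3,"z":-41.3,"claw":0.25},{"ax":-11.6,"ay":0,"az":0,"x":-0.3,"y":-0.3,"z":-41.3,"claw":0.25},{"ax":-11.6,"ay":0,"az":0,"x":-0.3,"y":-0.3,"z":-41.3,"claw":0.25},{"ax":-11.6,"ay":0,"az":0,"x":-0.3,"y":-0.3,"z":-41.3,"claw":0.25}]'; python3 -m inch '[{"ax":0,"ay":0,"az":0,"x":0,"y":0,"z":0,"claw":0.25},{"ax":0,"ay":0,"az":0,"x":0,"y":0,"z":0,"claw":0.25},{"ax":0,"ay":0,"az":0,"x":0,"y":0,"z":0,"claw":0.25}]'; python3 -c "
from h import *
s=observe();R=s['orientation'];print(s['eef_pos'],np.degrees(np.arctan2(R[1,2],R[0,2])),R.T@(np.array([550,289,122])-s['eef_pos']))
im=grab_frame('wrist')[:,:,::-1];cv2.imwrite('pics/w16.png',im)"
```

```text
t: 24.48
eef_pos: [548.8, 290.3, 125.0]
orientation: [[-0.005, 0.979, 0.202], [-0.002, 0.202, -0.979], [-1.0, -0.005, 0.001]]
force: [1.4, 0.1, -1.7]
opening: 0.375
t: 24.73
eef_pos: [549.4, 287.5, 125.6]
orientation: [[-0.004, 0.979, 0.202], [-0.003, 0.202, -0.979], [-1.0, -0.005, 0.002]]
force: [-0.2, -0.4, -0.8]
opening: 0.374
[549.45 287.45 125.64] -78.318648052721 [ 3.63  0.87 -1.41]
```

View pics/w16.png

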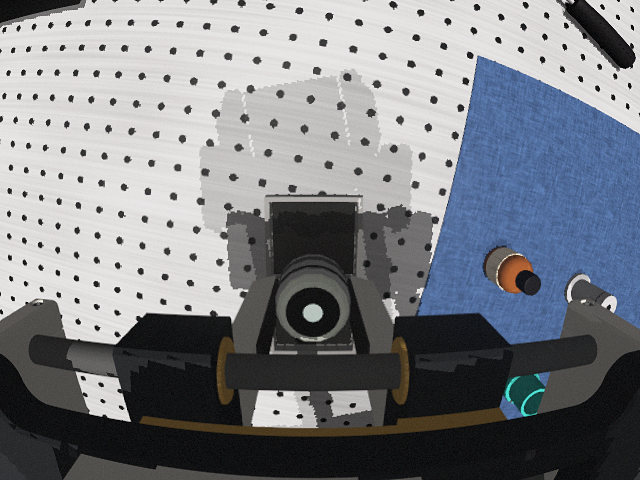

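```bash
python3 -m inch '[{"ax":0,"ay":0,"az":0,"x":3.5,"y":0,"z":0,"claw":0.25},{"ax":0,"ay":0,"az":0,"x":7,"y":0,"z":0,"claw":0.25},{"ax":0,"ay":0,"az":0,"x":9.5,"y":0,"z":0,"claw":0.25},{"ax":0,"ay":0,"az":0,"x":10.3,"y":0,"z":0,"claw":0.25},{"ax":0,"ay":0,"az":0,"x":10.5,"y":0,"z":0,"claw":0.25},{"ax":0,"ay":0,"az":0,"x":10.5,"y":0,"z":0,"claw":0.25},{"ax":0,"ay":0,"az":0,"x":10.5,"y":0,"z":0,"claw":0.25},{"ax":0,"ay":0,"az":0,"x":10.5,"y":0,"z":0,"claw":0.25},{"ax":0,"ay":0,"az":0,"x":10.5,"y":0,"z":0,"claw":0.25}]'; python3 -m inch '[{"ax":0,"ay":0,"az":0,"x":0.1,"y":0,"z":0,"claw":0.25},{"ax":0,"ay":0,"az":0,"x":0.1,"y":0,"z":0,"claw":0.25},{"ax":0,"ay":0,"az":0,"x":0.1,"y":0,"z":0,"claw":0.25}]'
```

```text
t: 25.53
eef_pos: [552.1, 288.7, 24.7]
orientation: [[0.003, 0.979, 0.202], [0.001, 0.202, -0.979], [-1.0, 0.003, -0.0]]
force: [0.1, 0.4, -2.4]
opening: 0.373
t: 25.78
eef_pos: [551.0, 288.5, 22.3]
orientation: [[0.001, 0.979, 0.202], [0.0, 0.202, -0.979], [-1.0, 0.001, -0.0]]
force: [-0.7, 0.1, -2.3]
opening: 0.374
```

```bash
python3 -m inch '[{"ax":0,"ay":0,"az":0,"x":0.1,"y":0,"z":0,"claw":0.25},{"ax":0,"ay":0,"az":0,"x":0.1,"y":0,"z":0,"claw":0.25}]'
```

```text
t: 25.95
eef_pos: [550.7, 288.3, 20.8]
orientation: [[-0.0, 0.979, 0.202], [-0.0, 0.202, -0.979], [-1.0, -0.0, 0.0]]
force: [0.3, -0.3, -2.1]
opening: 0.375
```

```bash
python3 -m inch '[{"ax":0,"ay":0,"az":0,"x":0.1,"y":0,"z":0,"claw":0.25},{"ax":0,"ay":0,"az":0,"x":0.1,"y":0,"z":0,"claw":0.25}]';python3 -m inch '[{"ax":0,"ay":0,"az":0,"x":0.1,"y":0,"z":0,"claw":0.25},{"ax":0,"ay":0,"az":0,"x":0.1,"y":0,"z":0,"claw":0.25}]'
```

```text
t: 26.12
eef_pos: [550.7, 288.3, 19.7]
orientation: [[-0.0, 0.979, 0.202], [-0.0, 0.202, -0.979], [-1.0, -0.0, 0.0]]
force: [-0.6, 0.4, -1.6]
opening: 0.375
t: 26.28
eef_pos: [551.0, 288.3, 19.1]
orientation: [[0.0, 0.979, 0.202], [-0.0, 0.202, -0.979], [-1.0, 0.0, 0.0]]
force: [-0.4, -0.2, -0.6]
opening: 0.377
```

```bash
python3 -m inch '[{"ax":0,"ay":0,"az":0,"x":0.05,"y":0,"z":0,"claw":0.25},{"ax":0,"ay":0,"az":0,"x":0.05,"y":0,"z":0,"claw":0.25}]'
```

```text
t: 26.45
eef_pos: [551.0, 288.4, 19.1]
orientation: [[0.0, 0.979, 0.202], [0.0, 0.202, -0.979], [-1.0, 0.0, 0.0]]
force: [-0.7, -0.5, 3.1]
opening: 0.372
```

Contact. Release and lift.

```bash
python3 -m inch '[{"ax":0,"ay":0,"az":0,"x":-0.05,"y":0,"z":0,"claw":0.25},{"ax":0,"ay":0,"az":0,"x":-0.05,"y":0,"z":0,"claw":0.45},{"ax":0,"ay":0,"az":0,"x":-0.05,"y":0,"z":0,"claw":0.6},{"ax":0,"ay":0,"az":0,"x":-0.05,"y":0,"z":0,"claw":0.7},{"ax":0,"ay":0,"az":0,"x":-0.05,"y":0,"z":0,"claw":0.7},{"ax":0,"ay":0,"az":0,"x":-0.05,"y":0,"z":0,"claw":0.7},{"ax":0,"ay":0,"az":0,"x":-3,"y":0,"z":0,"claw":0.7},{"ax":0,"ay":0,"az":0,"x":-7,"y":0,"z":0,"claw":1},{"ax":0,"ay":0,"az":0,"x":-11,"y":0,"z":0,"claw":1},{"ax":0,"ay":0,"az":0,"x":-11,"y":0,"z":0,"claw":1}]' ;  python3 -c "
from h import *
s=observe();print(s['eef_pos'],s['orientation'].T@(np.array([684,-114.5,140])-np.array([551,288.4,129])))
im=grab_frame('wrist')[:,:,::-1];cv2.imwrite('pics/w17.png',im)"
```

```text
t: 27.28
eef_pos: [556.0, 290.5, 136.9]
orientation: [[0.015, 0.979, 0.202], [0.006, 0.202, -0.979], [-1.0, 0.015, -0.003]]
force: [1.3, 0.1, 0.7]
opening: 0.878
[555.99 290.45 136.88] [-11.32  49.13 421.42]
```

View pics/w17.png

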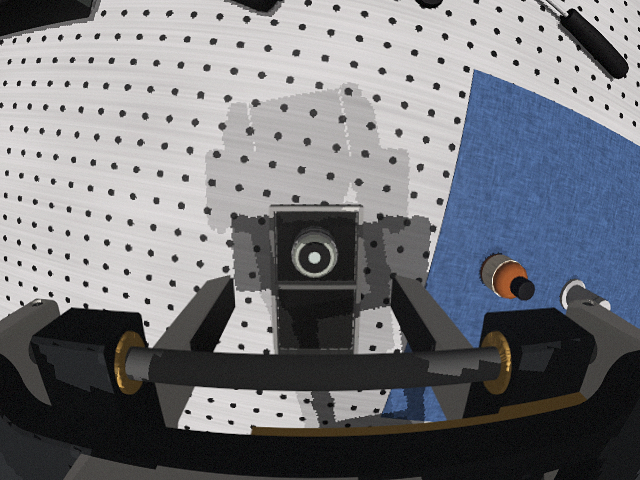

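```bash
python3 -m inch '[{"ax":11.6,"ay":0,"az":0,"x":0,"y":4.9,"z":42.1,"claw":1},{"ax":11.6,"ay":0,"az":0,"x":0,"y":4.9,"z":42.1,"claw":1},{"ax":11.6,"ay":0,"az":0,"x":0,"y":4.9,"z":42.1,"claw":1},{"ax":11.6,"ay":0,"az":0,"x":0,"y":4.9,"z":42.1,"claw":1},{"ax":11.6,"ay":0,"az":0,"x":0,"y":4.9,"z":42.1,"claw":1},{"ax":11.6,"ay":0,"az":0,"x":0,"y":4.9,"z":42.1,"claw":1},{"ax":11.6,"ay":0,"az":0,"x":0,"y":4.9,"z":42.1,"claw":1},{"ax":11.6,"ay":0,"az":0,"x":0,"y":4.9,"z":42.1,"claw":1},{"ax":11.6,"ay":0,"az":0,"x":0,"y":4.9,"z":42.1,"claw":1},{"ax":11.6,"ay":0,"az":0,"x":0,"y":4.9,"z":42.1,"claw":1}]'; python3 -m inch '[{"ax":0,"ay":0,"az":0,"x":0,"y":0,"z":0,"claw":1},{"ax":0,"ay":0,"az":0,"x":0,"y":0,"z":0,"claw":1},{"ax":0,"ay":0,"az":0,"x":0,"y":0,"z":0,"claw":1}]';  python3 -c "
from h import *
s=observe();R=s['orientation'];print(s['eef_pos'],np.degrees(np.arctan2(R[1,2],R[0,2])))
im=grab_frame('wrist')[:,:,::-1];cv2.imwrite('pics/w18.png',im);cv2.imwrite('pics/w18a.png',cv2.resize(im[200:300,250:370],None,fx=6,fy=6))"
```

```text
t: 28.17
eef_pos: [680.9, -109.2, 126.8]
orientation: [[-0.002, 1.0, 0.0], [0.001, 0.0, -1.0], [-1.0, -0.002, -0.001]]
force: [0.8, 0.9, -0.0]
opening: 0.999
t: 28.42
eef_pos: [680.4, -106.8, 127.0]
orientation: [[-0.003, 1.0, -0.0], [0.002, -0.0, -1.0], [-1.0, -0.003, -0.002]]
force: [-0.0, -0.2, 0.4]
opening: 1.0
[ 680.39 -106.77  126.97] -90.0105640793864
```

View pics/w18a.png

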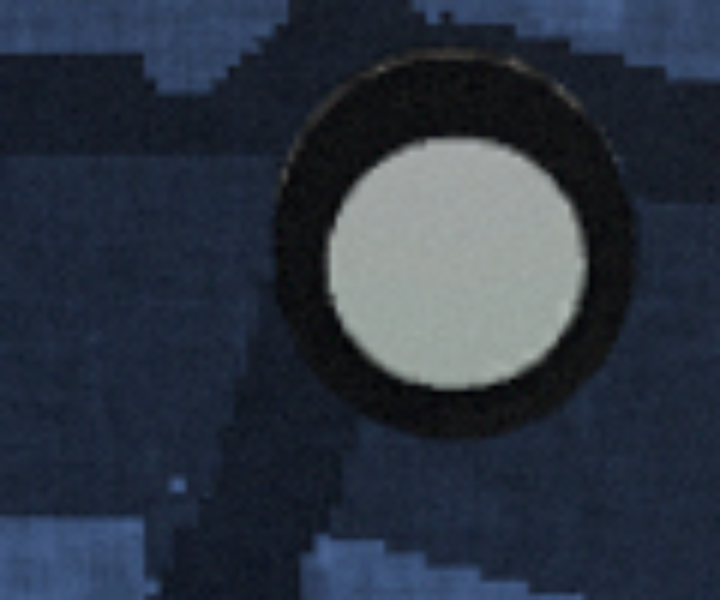

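```bash
python3 -c "
from h import *
s=observe();R=s['orientation']
for z in(50,58):
  w=wplane(326.3,243.7,s,z);print(w,R.T@(w-s['eef_pos']))"

```

```text
[ 686.81 -116.75   50.  ] [77.36  6.51 10.88]
[ 688.75 -116.45   58.  ] [69.35  8.43 10.57]
```

```bash
python3 -m inch '[{"ax":0,"ay":0,"az":0,"x":2,"y":0.6,"z":0.9,"claw":1},{"ax":0,"ay":0,"az":0,"x":5,"y":0.6,"z":0.9,"claw":1},{"ax":0,"ay":0,"az":0,"x":8.5,"y":0.6,"z":0.9,"claw":0.9},{"ax":0,"ay":0,"az":0,"x":10.6,"y":0.6,"z":0.9,"claw":0.8},{"ax":0,"ay":0,"az":0,"x":10.6,"y":0.6,"z":0.9,"claw":0.7},{"ax":0,"ay":0,"az":0,"x":10.6,"y":0.6,"z":0.9,"claw":0.65},{"ax":0,"ay":0,"az":0,"x":10.6,"y":0.6,"z":0.9,"claw":0.65},{"ax":0,"ay":0,"az":0,"x":10.6,"y":0.6,"z":0.9,"claw":0.65},{"ax":0,"ay":0,"az":0,"x":10.6,"y":0.6,"z":0.9,"claw":0.65},{"ax":0,"ay":0,"az":0,"x":10.6,"y":0.6,"z":0.9,"claw":0.65}]' 15; python3 -m inch '[{"ax":0,"ay":0,"az":0,"x":0,"y":0,"z":0,"claw":0.3},{"ax":0,"ay":0,"az":0,"x":0,"y":0,"z":0,"claw":0.3},{"ax":0,"ay":0,"az":0,"x":0,"y":0,"z":0,"claw":0.3},{"ax":0,"ay":0,"az":0,"x":0,"y":0,"z":0,"claw":0.3},{"ax":0,"ay":0,"az":0,"x":0,"y":0,"z":0,"claw":0.3}]' 15
```

```text
t: 29.3
eef_pos: [688.5, -116.4, 24.3]
orientation: [[0.003, 1.0, 0.001], [-0.001, 0.001, -1.0], [-1.0, 0.003, 0.001]]
force: [-1.3, 0.0, 0.1]
opening: 0.652
t: 29.72
eef_pos: [687.6, -116.4, 22.8]
orientation: [[0.0, 1.0, 0.0], [-0.0, 0.0, -1.0], [-1.0, 0.0, 0.0]]
force: [0.1, 1.2, 2.5]
opening: 0.455
```

```bash
python3 -m inch '[{"ax":0,"ay":0,"az":0,"x":-1,"y":0,"z":0,"claw":0.3},{"ax":0,"ay":0,"az":0,"x":-4,"y":0,"z":0,"claw":0.3},{"ax":0,"ay":0,"az":0,"x":-7,"y":0,"z":0,"claw":0.3},{"ax":0,"ay":0,"az":0,"x":-10,"y":0,"z":0,"claw":0.3},{"ax":0,"ay":0,"az":0,"x":-11,"y":0,"z":0,"claw":0.3},{"ax":0,"ay":0,"az":0,"x":-11,"y":0,"z":0,"claw":0.3},{"ax":0,"ay":0,"az":0,"x":-11,"y":0,"z":0,"claw":0.3}]'; python3 -c "
from h import *
s=observe();R=s['orientation'];print(s['eef_pos'],R.T@(np.array([483.3,275.3,132])-s['eef_pos']))
im=grab_frame('wrist')[:,:,::-1];cv2.imwrite('pics/w19.png',im)"
```

```text
t: 30.3
eef_pos: [687.1, -116.3, 132.1]
orientation: [[-0.0, 1.0, 0.001], [-0.0, 0.001, -1.0], [-1.0, -0.0, 0.0]]
force: [0.2, -0.0, -1.6]
opening: 0.456
[ 687.11 -116.26  132.14] [   0.19 -203.6  -391.66]
```

View pics/w19.png

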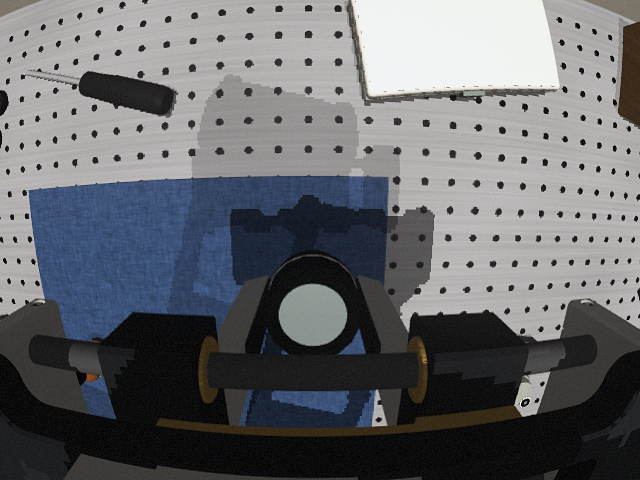

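```bash
python3 -m inch '[{"ax":-11.6,"ay":0,"az":0,"x":-0.3,"y":-20.4,"z":-39.1,"claw":0.3},{"ax":-11.6,"ay":0,"az":0,"x":-0.3,"y":-20.4,"z":-39.1,"claw":0.3},{"ax":-11.6,"ay":0,"az":0,"x":-0.3,"y":-20.4,"z":-39.1,"claw":0.3},{"ax":-11.6,"ay":0,"az":0,"x":-0.3,"y":-20.4,"z":-39.1,"claw":0.3},{"ax":-11.6,"ay":0,"az":0,"x":-0.3,"y":-20.4,"z":-39.1,"claw":0.3},{"ax":-11.6,"ay":0,"az":0,"x":-0.3,"y":-20.4,"z":-39.1,"claw":0.3},{"ax":-11.6,"ay":0,"az":0,"x":-0.3,"y":-20.4,"z":-39.1,"claw":0.3},{"ax":-11.6,"ay":0,"az":0,"x":-0.3,"y":-20.4,"z":-39.1,"claw":0.3},{"ax":-11.6,"ay":0,"az":0,"x":-0.3,"y":-20.4,"z":-39.1,"claw":0.3},{"ax":-11.6,"ay":0,"az":0,"x":-0.3,"y":-20.4,"z":-39.1,"claw":0.3}]'; python3 -m inch '[{"ax":0,"ay":0,"az":0,"x":0,"y":0,"z":0,"claw":0.3},{"ax":0,"ay":0,"az":0,"x":0,"y":0,"z":0,"claw":0.3},{"ax":0,"ay":0,"az":0,"x":0,"y":0,"z":0,"claw":0.3}]'; python3 -c "
from h import *
s=observe();R=s['orientation'];print(s['eef_pos'],np.degrees(np.arctan2(R[1,2],R[0,2])),R.T@(np.array([483.3,275.3,132])-s['eef_pos']))"
```

```text
t: 31.18
eef_pos: [491.7, 253.8, 132.8]
orientation: [[-0.005, 0.98, 0.201], [-0.002, 0.201, -0.98], [-1.0, -0.005, 0.001]]
force: [0.2, 0.6, -1.6]
opening: 0.455
t: 31.43
eef_pos: [493.7, 252.4, 133.6]
orientation: [[-0.003, 0.979, 0.203], [-0.002, 0.203, -0.979], [-1.0, -0.003, 0.001]]
force: [-0.7, -1.2, -1.5]
opening: 0.458
[493.73 252.4  133.62] -78.30466640951407 [  1.6   -5.56 -24.54]
```

```bash
python3 -m inch '[{"ax":0,"ay":0,"az":0,"x":0,"y":-0.55,"z":-2.45,"claw":0.3},{"ax":0,"ay":0,"az":0,"x":0,"y":-0.55,"z":-2.45,"claw":0.3},{"ax":0,"ay":0,"az":0,"x":0,"y":-0.55,"z":-2.45,"claw":0.3},{"ax":0,"ay":0,"az":0,"x":0,"y":-0.55,"z":-2.45,"claw":0.3}]'; python3 -c "
from h import *
s=observe();R=s['orientation'];print(s['eef_pos'],np.degrees(np.arctan2(R[1,2],R[0,2])),R.T@(np.array([483.3,275.3,132])-s['eef_pos']))
im=grab_frame('wrist')[:,:,::-1];cv2.imwrite('pics/w20.png',im)"
```

```text
t: 31.77
eef_pos: [484.9, 274.2, 134.7]
orientation: [[-0.001, 0.98, 0.2], [-0.001, 0.2, -0.98], [-1.0, -0.001, 0.001]]
force: [-0.7, 0.3, -1.1]
opening: 0.455
[484.93 274.25 134.69] -78.45237716601292 [ 2.69 -1.38 -1.36]
```

View pics/w20.png

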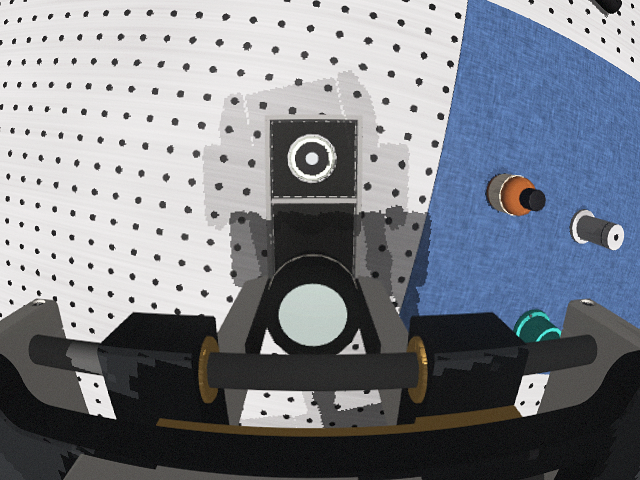

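```bash
python3 -m inch '[{"ax":0,"ay":0,"az":0,"x":3.5,"y":-0.1,"z":-0.1,"claw":0.3},{"ax":0,"ay":0,"az":0,"x":7,"y":-0.1,"z":-0.1,"claw":0.3},{"ax":0,"ay":0,"az":0,"x":9.5,"y":-0.1,"z":-0.1,"claw":0.3},{"ax":0,"ay":0,"az":0,"x":10.3,"y":-0.1,"z":-0.1,"claw":0.3},{"ax":0,"ay":0,"az":0,"x":10.5,"y":-0.1,"z":-0.1,"claw":0.3},{"ax":0,"ay":0,"az":0,"x":10.5,"y":-0.1,"z":-0.1,"claw":0.3},{"ax":0,"ay":0,"az":0,"x":10.5,"y":-0.1,"z":-0.1,"claw":0.3},{"ax":0,"ay":0,"az":0,"x":10.5,"y":-0.1,"z":-0.1,"claw":0.3},{"ax":0,"ay":0,"az":0,"x":10.5,"y":-0.1,"z":-0.1,"claw":0.3}]'; python3 -m inch '[{"ax":0,"ay":0,"az":0,"x":0.1,"y":0,"z":0,"claw":0.3},{"ax":0,"ay":0,"az":0,"x":0.1,"y":0,"z":0,"claw":0.3},{"ax":0,"ay":0,"az":0,"x":0.1,"y":0,"z":0,"claw":0.3}]'
```

```text
t: 32.57
eef_pos: [484.3, 277.1, 31.9]
orientation: [[0.003, 0.979, 0.202], [0.001, 0.202, -0.979], [-1.0, 0.003, -0.0]]
force: [-0.1, 0.1, -0.9]
opening: 0.457
t: 32.82
eef_pos: [483.1, 276.8, 29.6]
orientation: [[0.0, 0.979, 0.202], [0.0, 0.202, -0.979], [-1.0, 0.001, -0.0]]
force: [-0.0, 0.0, -0.9]
opening: 0.458
```

```bash
python3 -m inch '[{"ax":0,"ay":0,"az":0,"x":0.1,"y":0,"z":0,"claw":0.3},{"ax":0,"ay":0,"az":0,"x":0.1,"y":0,"z":0,"claw":0.3},{"ax":0,"ay":0,"az":0,"x":0.1,"y":0,"z":0,"claw":0.3}]'
```

```text
t: 33.07
eef_pos: [482.9, 276.6, 28.2]
orientation: [[-0.0, 0.979, 0.202], [-0.0, 0.202, -0.979], [-1.0, -0.0, 0.0]]
force: [0.5, 0.1, -0.9]
opening: 0.457
```

```bash
python3 -m inch '[{"ax":0,"ay":0,"az":0,"x":0.1,"y":0,"z":0,"claw":0.3},{"ax":0,"ay":0,"az":0,"x":0.1,"y":0,"z":0,"claw":0.3}]'; python3 -m inch '[{"ax":0,"ay":0,"az":0,"x":0.1,"y":0,"z":0,"claw":0.3},{"ax":0,"ay":0,"az":0,"x":0.1,"y":0,"z":0,"claw":0.3}]'
```

```text
t: 33.23
eef_pos: [482.9, 276.6, 27.1]
orientation: [[-0.0, 0.979, 0.202], [-0.0, 0.202, -0.979], [-1.0, -0.0, 0.0]]
force: [0.3, -0.1, -1.2]
opening: 0.456
t: 33.4
eef_pos: [483.1, 276.7, 26.7]
orientation: [[0.0, 0.979, 0.202], [0.0, 0.202, -0.979], [-1.0, 0.0, 0.0]]
force: [-1.1, 0.4, 2.5]
opening: 0.456
```

Contact. Release and lift.

```bash
python3 -m inch '[{"ax":0,"ay":0,"az":0,"x":0,"y":0,"z":0,"claw":0.3},{"ax":0,"ay":0,"az":0,"x":0,"y":0,"z":0,"claw":0.5},{"ax":0,"ay":0,"az":0,"x":0,"y":0,"z":0,"claw":0.65},{"ax":0,"ay":0,"az":0,"x":0,"y":0,"z":0,"claw":0.75},{"ax":0,"ay":0,"az":0,"x":0,"y":0,"z":0,"claw":0.75},{"ax":0,"ay":0,"az":0,"x":0,"y":0,"z":0,"claw":0.75},{"ax":0,"ay":0,"az":0,"x":-3,"y":0,"z":0,"claw":0.75},{"ax":0,"ay":0,"az":0,"x":-7,"y":0,"z":0,"claw":1},{"ax":0,"ay":0,"az":0,"x":-11,"y":0,"z":0,"claw":1},{"ax":0,"ay":0,"az":0,"x":-11,"y":0,"z":0,"claw":1}]' ;  python3 -c "
from h import *
s=observe();print(s['eef_pos'])
im=grab_frame('wrist')[:,:,::-1];cv2.imwrite('pics/w21.png',im)
cv2.imwrite('pics/s21.png',grab_frame('side')[:,:,::-1])"
```

```text
t: 34.23
eef_pos: [488.1, 278.8, 144.0]
orientation: [[0.014, 0.979, 0.202], [0.006, 0.202, -0.979], [-1.0, 0.015, -0.003]]
force: [0.4, 1.2, -0.2]
opening: 0.927
[488.1  278.83 143.98]
```

View pics/w21.png

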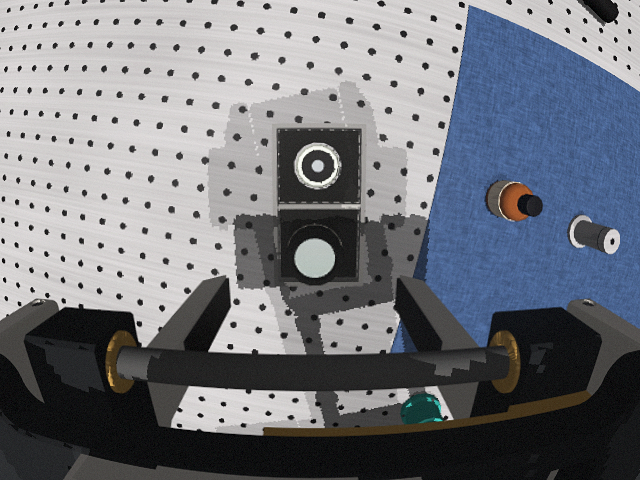

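View pics/s21.png

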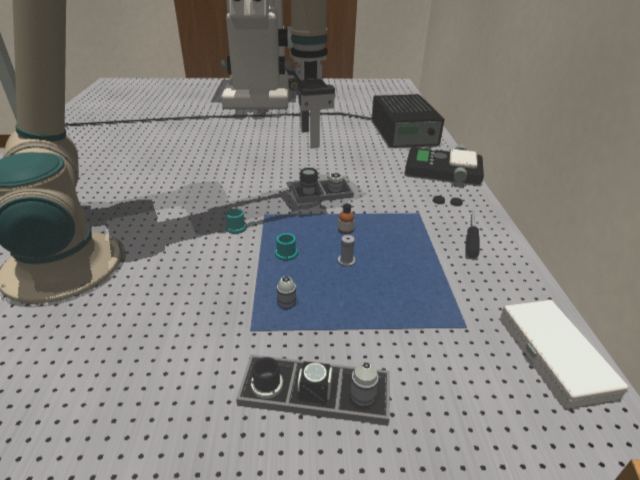

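```bash
python3 -m inch '[{"ax":0,"ay":0,"az":0,"x":-3,"y":0,"z":0,"claw":1},{"ax":0,"ay":0,"az":0,"x":-3,"y":0,"z":0,"claw":1},{"ax":0,"ay":0,"az":0,"x":-3,"y":0,"z":0,"claw":1},{"ax":0,"ay":0,"az":0,"x":-3,"y":0,"z":0,"claw":1}]'; python3 -c "
import cv2,numpy as np
a=cv2.imread('pics/s21.png');b=cv2.imread('pics/side0.png')
for u,v in((286,291),(347,250),(346,220)):
    print(np.abs(a[v-20:v+20,u-14:u+14].astype(int)-b[v-20:v+20,u-14:u+14]).mean())
c=np.vstack([cv2.resize(a[350:425,235:395],(800,375)),cv2.resize(a[160:205,285:360],(375,225))[:, :].copy() if 0 else cv2.copyMakeBorder(cv2.resize(a[160:205,285:360],(375,225)),0,0,0,425,0)])
cv2.imwrite('pics/fin.png',c)"
```

```text
t: 34.67
eef_pos: [482.0, 276.2, 164.4]
orientation: [[-0.003, 0.979, 0.202], [-0.001, 0.202, -0.979], [-1.0, -0.003, 0.001]]
force: [-0.4, -0.3, 0.3]
opening: 1.0
7.1119047619047615
7.59047619047619
11.252678571428572
```

View pics/fin.png

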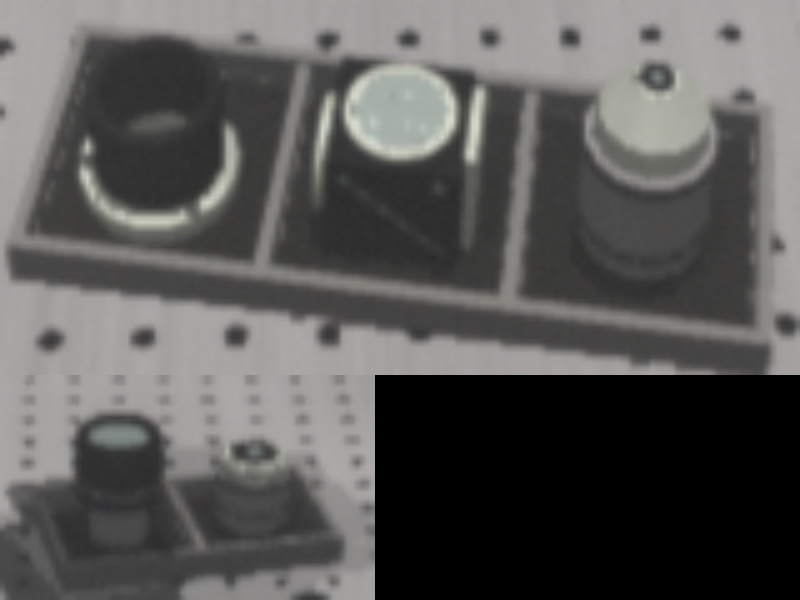

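All five parts stand flat and upright in their bays, clear of the walls. Middle objective (286,291), pillar (347,250) and bottle (346,220) are at the same pixels as before.

```bash
python3 -c "
from cell import r
print(r.sign_off())"
```

```text
the job is handed in; nothing more can be done
None
```

Both kits are made up and the job is handed in, with the clock at about 34.7 s of the 122 s allowed.
- **Camera kit (three bays):** the longest objective, the filter cube with its x along the tray, and the black camera adapter.
- **Viewing kit (two bays):** the shortest objective and the eyepiece.

I lowered each part until the wrist force showed light contact with the bay floor (at most about 12 N), then let go.

**Last checks:** the final wrist and side pictures show all five parts upright, flat and one to a bay. The middle objective, pillar post, oil bottle and both turquoise look-alikes appear where they were at the start. I compared the first three by pixel position in the side view and the look-alikes by eye only.

**Disagreements:**
- The top and wrist cameras differed by about 2.5 mm in y, and I worked from values between the two.
- The first two-view height estimate for the longest objective was 62 mm instead of 68 mm. Its lens position at 68 mm agreed in the top and two wrist views, so I kept the choice.

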